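# Tidy up after a print run: interlocked twin-drawer chest

### The job

Tidy up after the print run. First put all the black star knobs into the left drawer, which stands open, and shut it fully home; only then will the interlock let you pull out the right drawer, so open that one wide next, and when it is open lay the squeegee in it - draw the squeegee out level from under the raised screen, without straining the screen - and shut the right drawer fully home too. Leave the ink jar and the tape roll where they are.

Things in the scene. Friction and masses are not known exactly. Their poses are not given: they have to be found in the camera images.
- chest: low blue bench chest, fixed, 200 mm deep (x), 400 mm wide (y), 80 mm high, with two white-fronted drawers side by side on its front face, which looks along its -x (towards the robot). Origin: centre of its underside; the front face lies at x = -100 mm in its frame, the left drawer's centre line at y = +97 mm, the right one's at y = -97 mm
- left_drawer (a joint): left (robot's left, +y) drawer opening in m: 0 is fully shut, grows as it slides out along the chest's -x, 0.125 fully out; takes about 2 N to move and stays where it is left. Hidden interlock: while the right drawer is more than about 5 mm out, this one catches after about 6 mm and cannot be pulled further, until the right one is fully shut
- right_drawer (a joint): right (robot's right, -y) drawer opening in m: 0 is fully shut, grows as it slides out along the chest's -x, 0.125 fully out; takes about 2 N to move and stays where it is left. Hidden interlock: while the left drawer is more than about 5 mm out, this one catches after about 6 mm and cannot be pulled further, until the left one is fully shut
- left_drawer_handle (a point): middle of the left drawer's bar handle: a round bar 10 mm thick, 90 mm long along the chest's y, its axis 55 mm above the bench, 35 mm in front of the drawer front (30 mm clear gap behind the bar). Axes as the chest's; moves with the drawer
- right_drawer_handle (a point): middle of the right drawer's bar handle: a round bar 10 mm thick, 90 mm long along the chest's y, its axis 55 mm above the bench, 35 mm in front of the drawer front (30 mm clear gap behind the bar). Axes as the chest's; moves with the drawer
- left_drawer_floor (a point): point on the left drawer's inner floor (15 mm above the bench), midway across, 55 mm behind the front's inner face; moves with the drawer, axes as the chest's. Inside: 165 mm wide (y), 159 mm long (x: -55 to +104 mm of this point). Side walls rise to 61 mm above the bench, the front (12 mm thick, 189 mm wide) to 73 mm. The length open to above equals how far it is pulled out
- right_drawer_floor (a point): point on the right drawer's inner floor (15 mm above the bench), midway across, 55 mm behind the front's inner face; moves with the drawer, axes as the chest's. Inside: 165 mm wide (y), 159 mm long (x: -55 to +104 mm of this point). Side walls rise to 61 mm above the bench, the front (12 mm thick, 189 mm wide) to 73 mm. The length open to above equals how far it is pulled out
- screen: printing screen, fixed: aluminium frame 320 mm (x) by 220 mm (y) with a dark mesh, lying level on four stand-offs (18 mm thick) under its corners; frame from 54 to 74 mm above the bench, orange buttons at the corners up to 80 mm. Origin on the bench directly below the middle of its near edge; the screen reaches from x = 0 to +320 mm; the gap below is open between the near stand-offs, 180 mm apart
- squeegee: squeegee: pale wooden grip 130 mm long (x) by 28 mm wide (y) by 26 mm high with a green blade (8 mm thick) standing up along its top to 42 mm; about 140 g. It rests on the bench on its wooden side, blade up. Origin: centre of its underside. It starts with its -x end (50 to 75 mm of it) sticking out from under the near edge of the screen
- knob0: star clamp knob, black with an orange cap: a disc 36 mm across, 26 mm high, about 50 g, starts standing flat on the bench. Origin: centre of its underside, z up through the cap. Three or all of the four knobs are present
- knob1: star clamp knob, black with an orange cap: a disc 36 mm across, 26 mm high, about 50 g, starts standing flat on the bench. Origin: centre of its underside, z up through the cap. Three or all of the four knobs are present
- knob2: star clamp knob, black with an orange cap: a disc 36 mm across, 26 mm high, about 50 g, starts standing flat on the bench. Origin: centre of its underside, z up through the cap. Three or all of the four knobs are present
- knob3: star clamp knob, black with an orange cap: a disc 36 mm across, 26 mm high, about 50 g, starts standing flat on the bench. Origin: centre of its underside, z up through the cap. Three or all of the four knobs are present
- ink_jar: bystander: white jar with a red cap, 64 mm across, 75 mm high, loose; origin: centre of its underside
- tape: bystander: cardboard-brown tape roll, 90 mm across, 24 mm high, lying loose on top of the chest near its back; origin: centre of its underside
Mind the look-alikes: they are no part of the job. What is shaped like the knob1 but red is not meant.

How it is judged:
By the outcome, as a careful person would: the job done as asked, in the order asked, and still so for the second after the job is handed in, with the robot touching nothing.
Of knob0, knob1, knob2, knob3 only 3 to 4 are there at a start; the rules pass over those that are not, and their reading is None.
At some moment in a run one of knob0, knob1, knob2, knob3 may be knocked a few centimetres aside while the robot is not near it.
Once in a run the grip may slacken for a moment while it holds something.
It also fails if it takes over 208 s, if anything falls off the work surface, if the arm or the gripper's body presses on something with over 40 N, if the wrist force passes 120 N, or if a joint passes its speed limit or range.

### The arm

A 6-joint arm with a two-finger parallel gripper is mounted at the origin on the work surface. World frame = base frame: x ahead of the robot, y to its left, z up, the work surface at z = 0. Lengths are in mm, angles in rad, forces in N, time in s.
With the tool pointing down it reaches from about 150 to 775 mm from the base axis. Payload 6.1 kg.
Tool frame: the origin (TCP) lies at the very end of the fingers, on their centre line; the grasp point (between the pads) lies 19 mm behind it; x points along the fingers, z is the direction in which the jaws open and shut, and the axes are right-handed (so a half turn about x gives the same grasp; the last joint's range is limited). The gripper opens to 85 mm and grips with 20 to 120 N. Pads are 22 mm wide; open, the fingers measure 114 mm over their backs; the gripper's body (76 mm by 85 mm) begins 54 mm behind the grasp point. The pads swing forward as they close: fully open they stand 13 mm farther back than shut.
Start: joints at [1.284, 0.126, -0.04, 1.405, 0, 1.571], TCP at [148.508, 503.541, 231.295] pointing down, gripper open.
Joint ranges: [-2.72, 2.72], [-0.95, 1.95], [-1.27, 1.35], [-1.78, 2.02], [-1.46, 1.47], [-3.14, 3.14]. Speed limits (rad/s): [2.39, 2.39, 3.01, 3.14, 3.14, 3.14].

### API

Orientations are given as a unit quaternion [w, x, y, z].
In Python, from cell import manip gives the robot as it stands.
- The arm moves only by the tool servo_tool, never from a script. Its argument "steps" is a list of rows, each a list of 4 numbers: the shift along the tool's x, y, z in mm, then the turn about the tool's x in degrees. A call has 1 to 5 rows; each row is the pose to reach, as a shift and turn from the pose commanded when the call began, along the tool's axes at that moment; what a row does not reach only later rows make up. A row lasts 1/8 s, in which the tool goes at most 62.5 mm and 10.7 degrees, less where a joint would pass 70% of its speed; a pose out of reach is approached as far as the arm can. A call with a gripper value outside its range is refused whole. "fingers" is the closure, from -1 (fully open) to 1 (shut), set as the call begins (left out, the last holds). The fingers move at their own pace and stop on an object; "grip_force" is the grip in N (left out, the last holds). Time passes only in rows, so rows that repeat a pose let the fingers close. It gives the time, the measured TCP pose, the force and the opening at its end, in the units of the state.
- manip.state(): the state, without advancing time (a new reading comes with each control period).
- manip.grab_frame(name): name is "side" or "top" or "wrist"; returns (picture, depth): 384x512x3 uint8, red, green, blue; 384x512 float32, mm along the optical axis (not along the pixel's ray), 0 where there is no reading.
- manip.calibration(name): a dict with "fx", "fy", "cx", "cy" (pixels), "T" (4x4, takes a point from camera to world coordinates); the wrist camera has in their place "tool_from_camera" (4x4, takes a point from camera to tool coordinates, whose origin is the TCP and whose axes are the tool frame's). Camera axes: x right, y down, z forward; pixel columns grow to the right and rows downward; lengths in mm; the calibration is good to about 2 mm. The wrist camera is an equidistant fisheye: a pixel r from the principal point sees the ray r / f radians off the axis. A picture is of the moment at which its call begins: read the wrist's pose just before it. calibration takes no time and is no camera call.
- manip.hand_in(): hands the job in, once; it reports no verdict.
Trained networks look in the newest picture that a camera, given by its name, has taken for a name from the list of things; names that differ only in an ending like _2 or _b are one class to them, and where a whole thing is asked for, a point or a joint stands for the part that bears it (a point fixed in the world has none). Each returns a list of dicts, best first, with "confidence" (0 to 1); they miss things now and then, are a little off and sometimes report something else, mostly with a low value. They report only what shows in the picture. A call takes as long as a camera call. They do not tell look-alikes from the thing itself.
- manip.look_for(label, camera): "position" ([x, y, z] in mm, in world coordinates, good to about 4 mm: the middle of the surface that is visible of it).
The state is a dict: "time_s": time; "joints": joint angles; "joint_vel": joint speeds; "joint_efforts": joint torques, N m; "ee_pos": TCP position; "tcp_rot": TCP orientation; "contact_force": force on the tool from outside, world axes, zero at the start; "ft_torque": the same for the moment, N m; "width": opening from 0.0 (shut) to 1.0 (fully open).
Only numpy, scipy, OpenCV 4.12 (cv2) and the standard library are available. Lean on these libraries where they do the work, as an engineer would, in place of code of your own. Each camera call takes 0.05 s, during which the arm holds its last target.

## Working session

There is one attempt and no reset: what is moved stays moved. The work goes in short steps, Python scripts to look and compute and a tool call to move; the robot and the scene stay as the last step left them, time stands still between calls to the robot, and variables do not carry over. Pictures are saved under pics/ and viewed, and the job is handed in when it is done.

Besides the shell and the picture viewer there is one more tool, called after ">>>" as name(argument=value, ...) on one line, values as JSON. servo_tool: Moves the arm, as the interface text tells. Its arguments: {"type":"object","properties":{"steps":{"type":"array","items":{"type":"array","items":{"type":"number"}}},"fingers":{"type":"number"},"grip_force":{"type":"number"}},"required":["steps"]}

```bash
ls; mkdir -p pics
python3 - <<'E'
from cell import manip
import cv2
s=manip.state(); print(s)
for n in("side","top","wrist"):
    p,d=manip.grab_frame(n); cv2.imwrite(f"pics/{n}0.png",p[:,:,::-1]); 
    c=manip.calibration(n); print(n,c)
for l in ["knob0","squeegee","ink_jar","tape","chest","screen","left_drawer_handle","right_drawer_handle"]:
    for r in manip.look_for(l,"top"): print(l,r)
E
```

```text
pics
{'time_s': 0.0, 'joints': array([ 1.28396910e+00,  1.26396288e-01, -4.06013193e-02,  1.40541174e+00,
        2.99961206e-07,  1.57082451e+00]), 'joint_vel': array([-0.00060185, -0.00107427, -0.00105741, -0.00042572, -0.00060619,
        0.00077025]), 'joint_efforts': array([-2.14663618e-03, -4.35920370e+01,  3.52920771e+01,  1.73262181e-02,
       -1.26358377e-04, -8.59840071e-06]), 'ee_pos': array([148.41221371, 503.15953882, 230.52299561]), 'tcp_rot': array([ 0.56587717, -0.42373897,  0.56679079,  0.42305617]), 'contact_force': array([-0.12426925, -0.07797073,  0.11170056]), 'ft_torque': array([0.01407126, 0.01604214, 0.00681792]), 'width': 0.9975545539222186}
side {'fx': 351.39526258402196, 'fy': 351.39526258402196, 'cx': 256.177592812739, 'cy': 195.1694892096534, 'T': array([[-9.24442480e-01, -3.04633108e-01,  2.29357300e-01,
         3.84513928e+02],
       [-3.81186340e-01,  7.22249711e-01, -5.77106861e-01,
         5.91793294e+02],
       [ 1.01526129e-02, -6.20929967e-01, -7.83800294e-01,
         8.27085269e+02],
       [ 0.00000000e+00,  0.00000000e+00,  0.00000000e+00
[... 1142 characters left out ...]
'position': [553.7, 402.1, 27.7], 'confidence': 0.47}
knob0 {'position': [602.2, -61.6, 59.4], 'confidence': 0.22}
squeegee {'position': [529.5, -416.4, 25.0], 'confidence': 0.61}
squeegee {'position': [552.7, 401.2, 27.3], 'confidence': 0.24}
ink_jar {'position': [666.6, 345.3, 76.6], 'confidence': 0.59}
tape {'position': [758.1, -29.8, 100.7], 'confidence': 0.9}
chest {'position': [669.4, 73.6, 81.2], 'confidence': 0.77}
chest {'position': [756.5, -29.2, 101.0], 'confidence': 0.29}
screen {'position': [717.1, -418.1, 56.3], 'confidence': 0.58}
left_drawer_handle {'position': [550.1, 133.3, 11.4], 'confidence': 0.87}
right_drawer_handle {'position': [601.1, -65.9, 61.7], 'confidence': 0.66}
```

View pics/top0.png

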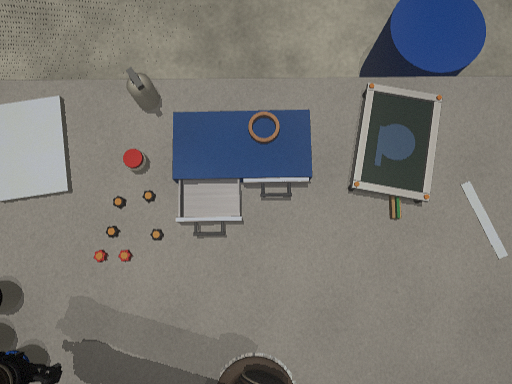

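View pics/side0.png

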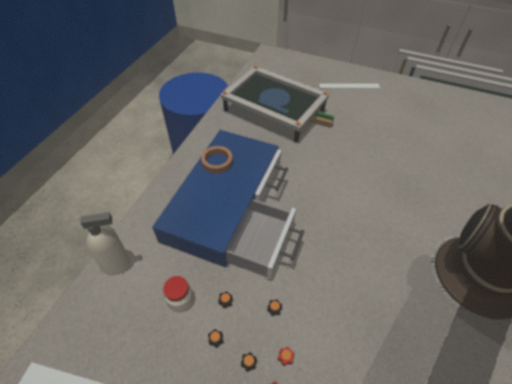

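View pics/wrist0.png

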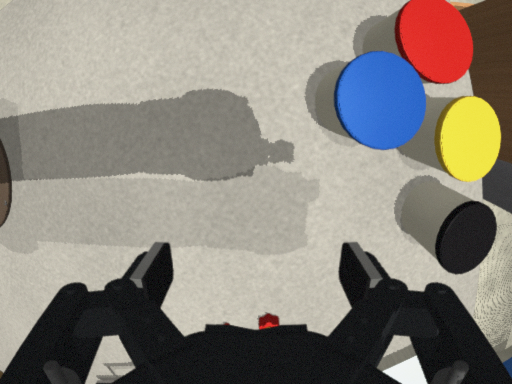

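```bash
cat > h.py <<'E'
from cell import manip
import numpy as np, cv2
from scipy.spatial.transform import Rotation as Ro
np.set_printoptions(precision=1,suppress=True)
def R(s=None):
    s=s or manip.state(); q=s['tcp_rot']; return Ro.from_quat([q[1],q[2],q[3],q[0]]).as_matrix()
def unproj(name,px,d):
    c=manip.calibration(name); u,v=px
    p=np.array([(u-c['cx'])/c['fx']*d,(v-c['cy'])/c['fy']*d,d,1]); return (c['T']@p)[:3]
def cloud(name,d):
    c=manip.calibration(name); v,u=np.indices(d.shape)
    P=np.stack([(u-c['cx'])/c['fx']*d,(v-c['cy'])/c['fy']*d,d,np.ones_like(d)],-1)
    return (P@c['T'].T)[...,:3]
def jaw(s=None): # jaw axis heading deg mod 180
    z=R(s)[:,2]; return np.degrees(np.arctan2(z[1],z[0]))
def go(target,jawdeg=None):
    s=manip.state(); M=R(s); d=M.T@(np.array(target)-s['ee_pos'])
    out=[*np.round(d,1)]
    if jawdeg is not None:
        # tool x down: turning +t about tool x turns heading by -t
        t=-(jawdeg-jaw(s)); t=(t+90)%180-90
        out.append(round(t,1))
    print('t',round(s['time_s'],2),'pos',s['ee_pos'],'jaw',round(jaw(s),1),'j',np.round(s['joints'],2),'w',round(s['width'],3),'F',s['contact_force'],'MOVE',[float(x) for x in out])
def shot(name,fn,box=None,scale=1):
    p,d=manip.grab_frame(name); q=p
    if box: q=p[box[1]:box[3],box[0]:box[2]]
    cv2.imwrite('pics/'+fn,cv2.resize(q[:,:,::-1],None,fx=scale,fy=scale,interpolation=cv2.INTER_CUBIC)); return p,d
E
python3 - <<'E'
from h import *
print(R())
p,d=shot('top','crop1.png',(80,80,320,280),3)
p2=cv2.imwrite('pics/crop2.png',cv2.resize(p[70:240,340:470,::-1],None,fx=4.0,fy=3.5,interpolation=cv2.INTER_CUBIC))
C=cloud('top',d); np.save('C.npy',C); np.save('P.npy',p)
for px in [(119,202),(149,196),(112,231),(156,235),(100,256),(125,256)]:
    print(px,C[px[1],px[0]])
# black knob/orange masks
hsv=cv2.cvtColor(p,cv2.COLOR_RGB2HSV)
for n,m in dict(orange=(hsv[...,1]>130)&(hsv[...,0]<22)&(hsv[...,2]>120)).items():
    k,l,st,ce=cv2.connectedComponentsWithStats(m.astype(np.uint8))
    for i in range(1,k):
        if st[i,4]>8: 
            mm=l==i; print(n,st[i],ce[i],C[mm].mean(0))
E
```

```text
[[-0.  -1.   0.3]
 [-0.   0.3  1. ]
 [-1.   0.  -0. ]]
(119, 202) [554.8 399.8  25.1]
(149, 196) [571.4 309.6  31.7]
(112, 231) [468.9 416.2  26.5]
(156, 235) [456.6 285.4  31.3]
(100, 256) [396.5 446.9  29.5]
(125, 256) [396.4 374.9  26.5]
orange [370  84   4   4  13] [371.4  85.4] [ 889.9 -346.6   80.2]
orange [437  95   5   5  15] [439.   96.9] [ 821.3 -504.3  163.5]
orange [123 149  19  19 276] [132.1 157.7] [677.5 352.6  74.5]
orange [354 182   5   4  15] [356.3 183.7] [ 597.1 -290.4   79.6]
orange [145 192   7   7  39] [147.7 195.1] [574.9 314.7  26.5]
orange [424 195   5   4  15] [426.1 196.5] [ 559.9 -484.4   79.3]
orange [115 198   6   7  37] [117.5 201.1] [557.4 404.1  25.9]
orange [108 228   7   7  41] [110.7 230.9] [469.2 420.   26.5]
orange [153 231   7   7  38] [155.6 234.1] [459.6 287.9  26. ]
orange [ 94 250  11  12  89] [ 98.9 255.5] [397.9 451.8  24.3]
orange [119 250  11  11  91] [124.  255.2] [398.8 378.5  24.2]
```

View pics/crop1.png

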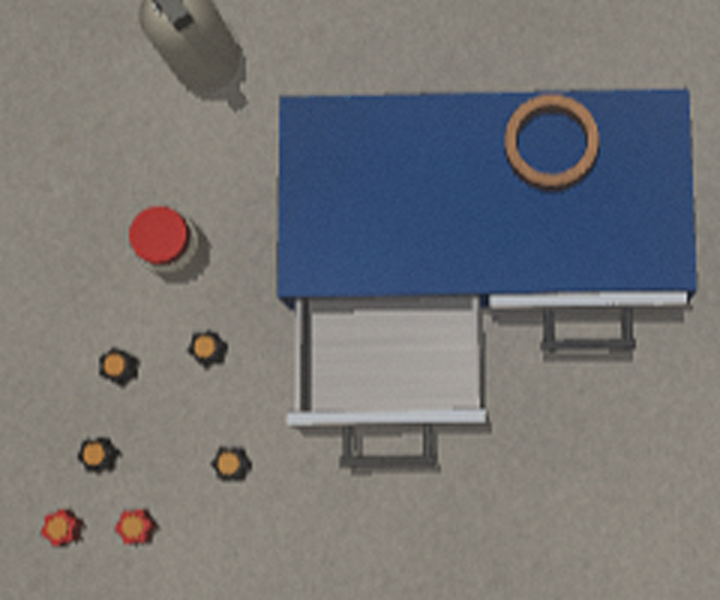

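View pics/crop2.png

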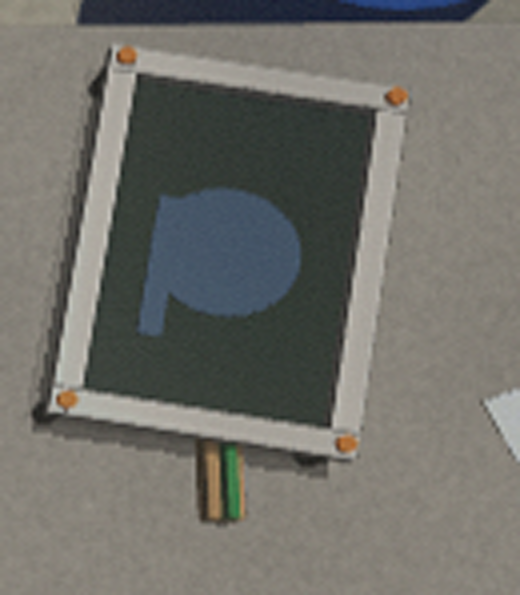

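```bash
cat >> h.py <<'E'
def plane(name,px,h):
    c=manip.calibration(name); T=c['T']
    r=T[:3,:3]@np.array([(px[0]-c['cx'])/c['fx'],(px[1]-c['cy'])/c['fy'],1]); o=T[:3,3]
    return o+r*(h-o[2])/r[2]
def rectw(name,mask,h):
    k,l,st,ce=cv2.connectedComponentsWithStats(mask.astype(np.uint8)); i=1+np.argmax(st[1:,4])
    v,u=np.nonzero(l==i)
    W=np.array([plane(name,(a,b),h)[:2] for a,b in zip(u,v)],np.float32)
    return cv2.minAreaRect(W),st[i]
def caps(p):
    hsv=cv2.cvtColor(p,cv2.COLOR_RGB2HSV)
    m=(hsv[...,1]>130)&(hsv[...,0]>8)&(hsv[...,0]<22)&(hsv[...,2]>120)
    k,l,st,ce=cv2.connectedComponentsWithStats(m.astype(np.uint8))
    return [(ce[i],st[i,4]) for i in range(1,k) if st[i,4]>8]
E
python3 - <<'E'
from h import *
p=np.load('P.npy')
hsv=cv2.cvtColor(p,cv2.COLOR_RGB2HSV)
C=np.load('C.npy')
m=(hsv[...,0]>100)&(hsv[...,0]<125)&(hsv[...,1]>120); m[:, :160]=0; m[:,330:]=0; m[:90]=0
print('chest',rectw('top',m,80))
for ce,a in caps(p): print(ce,a,plane('top',ce,26))
g=(hsv[...,0]>45)&(hsv[...,0]<80)&(hsv[...,1]>120)&(hsv[...,2]>60); print('blade',rectw('top',g,42))
w=(hsv[...,1]<60)&(hsv[...,2]>165); w[:,:165]=0;w[:,330:]=0
k,l,st,ce=cv2.connectedComponentsWithStats(w.astype(np.uint8))
for i in range(1,k):
    if st[i,4]>40: 
        v,u=np.nonzero(l==i); print(st[i], cv2.minAreaRect(np.array([plane('top',(a,b),73)[:2] for a,b in zip(u,v)],np.float32)))
for ce in [(371.4,85.4),(439,96.9),(356.3,183.7),(426.1,196.5)]: print('scr',plane('top',ce,80))
for n in('top','side'):
  manip.grab_frame(n)
  for l in('knob1','squeegee'):
    for r in manip.look_for(l,n): print(n,l,r)
go([460,288,120],90)
E
```

```text
Traceback (most recent call last):
  File "h.py", line 35, in rectw
    W=np.array([plane(name,(a,b),h)[:2] for a,b in zip(u,v)],np.float32)
                ~~~~~^^^^^^^^^^^^^^
  File "h.py", line 29, in plane
    c=manip.calibration(name); T=c['T']
ValueError: time passes only in moves, steps and waits
```

```bash
sed -i 's/manip.calibration(name)/cal(name)/' h.py; sed -i '3a import functools\ncal=functools.lru_cache(None)(lambda n: manip.calibration(n))' h.py
python3 - <<'E'
from h import *
p=np.load('P.npy')
hsv=cv2.cvtColor(p,cv2.COLOR_RGB2HSV)
m=(hsv[...,0]>100)&(hsv[...,0]<125)&(hsv[...,1]>120); m[:, :160]=0; m[:,330:]=0; m[:90]=0
print('chest',rectw('top',m,80))
for ce,a in caps(p): print(ce,a,plane('top',ce,26))
g=(hsv[...,0]>45)&(hsv[...,0]<80)&(hsv[...,1]>120)&(hsv[...,2]>60); print('blade',rectw('top',g,42))
w=(hsv[...,1]<60)&(hsv[...,2]>165); w[:,:165]=0;w[:,330:]=0
k,l,st,ce=cv2.connectedComponentsWithStats(w.astype(np.uint8))
for i in range(1,k):
    if st[i,4]>40: 
        v,u=np.nonzero(l==i); print(st[i], cv2.minAreaRect(np.array([plane('top',(a,b),73)[:2] for a,b in zip(u,v)],np.float32)))
for ce in [(371.4,85.4),(439,96.9),(356.3,183.7),(426.1,196.5)]: print('scr',plane('top',ce,80))
for n in('top','side'):
  manip.grab_frame(n)
  for l in('knob1','squeegee'):
    for r in manip.look_for(l,n): print(n,l,r)
go([460,288,120],90)
E
```

```text
chest (((716.05029296875, 35.73753356933594), (197.5015869140625, 397.4070739746094), 0.7357097864151001), array([ 173,  110,  139,   69, 8261], dtype=int32))
[371.4  85.4] 13 [ 912.  -361.9   26. ]
[439.   96.9] 15 [ 873.5 -564.8   26. ]
[356.3 183.7] 15 [ 606.4 -303.1   26. ]
[147.7 195.1] 39 [575.  314.8  26. ]
[426.1 196.5] 15 [ 567.6 -505.4   26. ]
[117.5 201.1] 37 [557.4 404.   26. ]
[110.7 230.9] 41 [469.3 420.1  26. ]
[155.6 234.1] 38 [459.6 287.9  26. ]
[ 98.9 255.4] 42 [398.3 451.4  26. ]
[123.8 255. ] 41 [399.3 378.8  26. ]
blade (((546.604736328125, -415.5280456542969), (2.875922918319702, 29.20628547668457), 86.7327880859375), array([397, 198,   2,  11,  13], dtype=int32))
[244 178  65   4 179] ((612.3442993164062, -63.432891845703125), (8.045199394226074, 183.19561767578125), 0.8737754225730896)
[175 201  67  21 299] ((507.65325927734375, 131.551025390625), (51.4842643737793, 185.2024383544922), 10.575997352600098)
scr [ 890.  -346.7   80. ]
scr [ 852.9 -541.1   80. ]
scr [ 597.1 -290.2   80. ]
scr [ 559.7 -484.1   80. ]
top knob1 {'position': [467.4, 419.7, 25.3], 'confidence': 0.65}
top knob1 {'position': [552.5, 401.1, 27.9], 'confidence': 0.63}
top knob1 {'position': [455.0, 281.8, 28.5], 'confidence': 0.51}
top squeegee {'position': [528.1, -413.4, 26.9], 'confidence': 0.57}
side knob1 {'position': [571.0, 319.4, 21.2], 'confidence': 0.77}
side knob1 {'position': [453.0, 290.4, 25.5], 'confidence': 0.7}
side knob1 {'position': [551.7, 407.1, 24.7], 'confidence': 0.69}
side knob1 {'position': [459.9, 422.7, 27.2], 'confidence': 0.59}
side knob1 {'position': [392.0, 383.9, 22.1], 'confidence': 0.54}
side squeegee {'position': [536.5, -407.4, 28.3], 'confidence': 0.78}
side squeegee {'position': [602.9, -54.9, 59.0], 'confidence': 0.68}
t 0.9 pos [148.5 503.5 231.3] jaw 73.6 j [ 1.3  0.1 -0.   1.4  0.   1.6] w 0.996 F [1.  0.7 0.5] MOVE [111.3, -359.8, -118.6, -16.4]
```

>>> servo_tool(steps=[[80, -360, -119, 73.6], [80, -360, -119, 73.6], [80, -360, -119, 73.6], [80, -360, -119, 73.6], [80, -360, -119, 73.6]], fingers=-0.4, grip_force=50)

```text
time_s: 1.52
ee_pos: [401.3, 328.1, 166.6]
tcp_rot: [0.697, -0.12, 0.697, 0.12]
contact_force: [0.9, 1.3, -0.5]
width: 0.703
```

```bash
python3 -c "
from h import *
go([460,288,150],0)"
```

```text
t 1.52 pos [401.3 328.1 166.6] jaw 19.5 j [ 0.7  0.1 -0.2  1.3  0.   1.9] w 0.703 F [ 0.9  1.3 -0.5] MOVE [16.6, -57.4, 41.9, 19.5]
```

>>> servo_tool(steps=[[16.6, -57.4, 42, 19.5], [16.6, -57.4, 42, 19.5], [16.6, -57.4, 42, 19.5]])

```text
time_s: 1.9
ee_pos: [459.4, 288.8, 149.6]
tcp_rot: [0.707, -0.002, 0.707, 0.002]
contact_force: [-0.3, 0.5, 0.0]
width: 0.701
```

```bash
cat >> h.py <<'E'
def wproj(P,s):
    c=cal('wrist'); M=np.eye(4); M[:3,:3]=R(s); M[:3,3]=s['ee_pos']
    T=M@c['tool_from_camera']; q=np.linalg.inv(T)@np.append(P,1); q=q[:3]
    th=np.arctan2(np.hypot(q[0],q[1]),q[2]); a=np.arctan2(q[1],q[0]); r=th*c['fx']
    return np.array([c['cx']+r*np.cos(a),c['cy']+r*np.sin(a)])
def wplane(px,h,s):
    c=cal('wrist'); M=np.eye(4); M[:3,:3]=R(s); M[:3,3]=s['ee_pos']
    T=M@c['tool_from_camera']; u=(px[0]-c['cx'])/c['fx'];v=(px[1]-c['cy'])/c['fx']; th=np.hypot(u,v)
    r=np.array([u/th*np.sin(th),v/th*np.sin(th),np.cos(th)]); r=T[:3,:3]@r; o=T[:3,3]
    return o+r*(h-o[2])/r[2]
def wcaps(fn=None):
    s=manip.state(); p,d=manip.grab_frame('wrist')
    if fn: cv2.imwrite('pics/'+fn,p[:,:,::-1])
    hsv=cv2.cvtColor(p,cv2.COLOR_RGB2HSV)
    m=(hsv[...,1]>130)&(hsv[...,0]>8)&(hsv[...,0]<22)&(hsv[...,2]>100)
    k,l,st,ce=cv2.connectedComponentsWithStats(m.astype(np.uint8))
    for i in range(1,k):
        if st[i,4]>30:
            x,y,w,h=st[i,:4]; b=p[max(0,y-h//3):y+h+h//3,max(0,x-w//3):x+w+w//3]
            hb=cv2.cvtColor(b,cv2.COLOR_RGB2HSV); red=((hb[...,0]<7)&(hb[...,1]>130)).mean(); blk=(b.max(-1)<60).mean()
            print('cap',ce[i],st[i,4],wplane(ce[i],26,s),'red %.2f blk %.2f'%(red,blk))
E
python3 -c "
from h import *
go([460,288,150],0)
wcaps('w1.png')
for n in ['knob0']:
  for r in manip.look_for(n,'wrist'): print(r)
p,d=manip.grab_frame('top'); 
for ce,a in caps(p): print(ce,a,plane('top',ce,26))
"
```

```text
t 1.9 pos [459.4 288.8 149.6] jaw 0.3 j [ 0.6  0.2 -0.2  1.2  0.   2.1] w 0.701 F [-0.3  0.5  0. ] MOVE [-0.4, -0.8, 0.6, 0.3]
cap [185.3  13.5] 386 [396.3 453.2  26. ] red 0.44 blk 0.00
cap [263.9  42.1] 171 [467.  422.8  26. ] red 0.00 blk 0.22
cap [359.8  66.8] 417 [554.7 405.2  26. ] red 0.00 blk 0.27
cap [185.4  90. ] 428 [397.2 380.4  26. ] red 0.38 blk 0.00
cap [373.3 161.9] 386 [572.7 316.4  26. ] red 0.00 blk 0.30
cap [252.9 188.3] 409 [457.8 289.3  26. ] red 0.00 blk 0.37
{'position': [466.0, 419.8, 23.5], 'confidence': 0.96}
{'position': [568.4, 317.1, 23.3], 'confidence': 0.85}
{'position': [398.3, 446.3, 24.9], 'confidence': 0.84}
{'position': [456.6, 297.3, 28.7], 'confidence': 0.75}
{'position': [395.2, 378.1, 26.9], 'confidence': 0.57}
{'position': [646.8, 213.6, 70.0], 'confidence': 0.41}
[371.3  85.5] 14 [ 911.7 -361.5   26. ]
[438.8  97.1] 15 [ 872.8 -564.2   26. ]
[356.2 183.7] 16 [ 606.5 -302.7   26. ]
[147.8 195. ] 41 [575.3 314.7  26. ]
[426.1 196.5] 15 [ 567.6 -505.4   26. ]
[155.5 234. ] 26 [459.9 288.1  26. ]
```

View pics/w1.png

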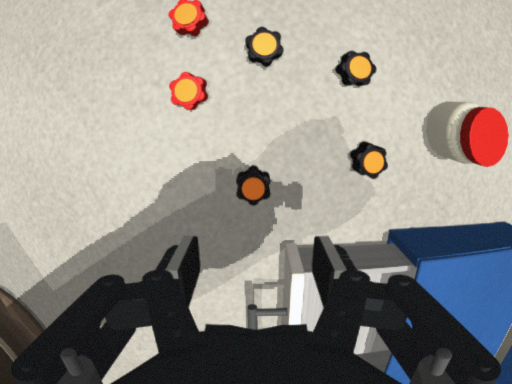

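>>> servo_tool(steps=[[62, 0, -1, 0], [120, 0, -1, 0], [146, 0, -1, 0], [146, 0, -1, 0]])

```text
time_s: 2.55
ee_pos: [455.6, 289.6, 2.6]
tcp_rot: [0.706, -0.004, 0.708, 0.003]
contact_force: [0.1, -0.3, 0.1]
width: 0.697
```

>>> servo_tool(steps=[[0, 0, 0, 0], [0, 0, 0, 0], [0, 0, 0, 0], [0, 0, 0, 0]], fingers=1)

```text
time_s: 3.05
ee_pos: [459.1, 290.9, 6.5]
tcp_rot: [0.708, -0.001, 0.706, 0.003]
contact_force: [-1.1, 1.7, 6.6]
width: 0.403
```

```bash
python3 -c "
from h import *
go([460,288,100],0)
shot('wrist','w2.png')
p,d=shot('top','t2.png',(160,170,330,240),4)
"
```

```text
t 3.05 pos [459.1 290.9   6.5] jaw 0.4 j [ 0.6  0.2 -0.4  0.9  0.   2.1] w 0.403 F [-1.1  1.7  6.6] MOVE [-93.5, -2.6, 1.2, 0.4]
```

View pics/w2.png

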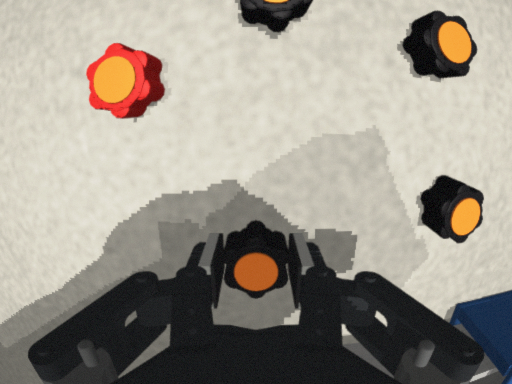

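View pics/t2.png

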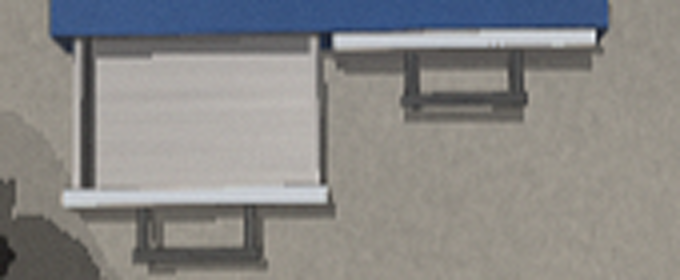

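```bash
python3 -c "
from h import *
f=lambda x,y:(160+x/4,170+y/4)
for n,q,h in [('front TL outer',(63,207),73),('front R outer',(328,204),73),('front inner L',(63,192),73),('front inner R',(320,186),73),('chest edge',(75,38),80),('chest edgeR',(315,36),80),('innerwall L',(95,150),61),('innerwall R',(318,150),61),('Lhandle L',(135,262),58),('Lhandle R',(265,262),58),('Rhandle L',(404,103),58),('Rhandle R',(524,103),58),('Rfront L',(335,50),73),('Rfront R',(596,45),73)]:
  print(n,plane('top',f(*q),h))
"
```

```text
front TL outer [491.4 221.4  73. ]
front R outer [493.   33.9  73. ]
front inner L [502.1 221.7  73. ]
front inner R [505.7  39.6  73. ]
chest edge [611.6 214.4  80. ]
chest edgeR [612.3  42.9  80. ]
innerwall L [533.4 201.4  61. ]
innerwall R [532.8  41.3  61. ]
Lhandle L [453.4 171.7  58. ]
Lhandle R [453.2  79.1  58. ]
Rhandle L [567.  -20.5  58. ]
Rhandle R [ 566.6 -106.8   58. ]
Rfront L [603.3  28.8  73. ]
Rfront R [ 606.1 -157.6   73. ]
```

>>> servo_tool(steps=[[-60, 0, 0, 0], [-110, -50, 30, 0], [-120, -110, 65, 0], [-120, -165, 91, 0], [-120, -219, 91, 0]])

```text
time_s: 3.78
ee_pos: [551.3, 77.6, 125.5]
tcp_rot: [0.708, -0.002, 0.706, 0.002]
contact_force: [0.7, -0.9, -0.4]
width: 0.403
```

```bash
python3 -c "
from h import *
go([550,70,24],0.6)
"
```

```text
t 3.77 pos [551.3  77.6 125.5] jaw 0.4 j [ 0.1  0.2 -0.2  1.2 -0.   1.7] w 0.403 F [ 0.7 -0.9 -0.4] MOVE [101.5, -7.6, -1.7, -0.2]
```

>>> servo_tool(steps=[[0, -1, 0, 0], [50, -1, 0, 0], [90, -1, 0, 0], [99, -1, 0, 0], [99, -1, 0, 0]])

```text
time_s: 4.4
ee_pos: [550.1, 79.2, 26.4]
tcp_rot: [0.708, -0.002, 0.706, 0.003]
contact_force: [-0.2, -0.5, -0.2]
width: 0.397
```

```bash
python3 -c "
from h import *
go([550,70,24],0.6)
shot('wrist','w3.png')
"
```

```text
t 4.4 pos [550.1  79.2  26.4] jaw 0.4 j [ 0.1  0.3 -0.3  1.   0.   1.7] w 0.397 F [-0.2 -0.5 -0.2] MOVE [2.4, -9.2, -0.1, -0.2]
```

View pics/w3.png

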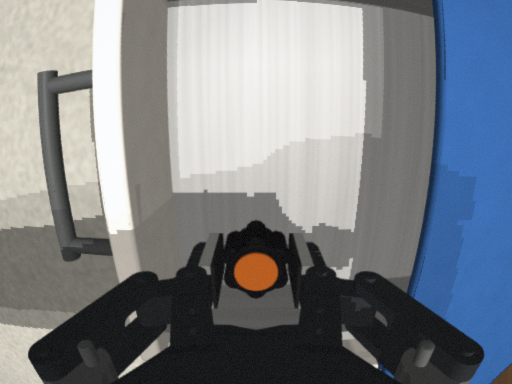

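>>> servo_tool(steps=[[0, -9, 0, 0], [3, -9, 0, 0], [3, -9, 0, 0]])

```text
time_s: 4.82
ee_pos: [552.0, 69.3, 25.5]
tcp_rot: [0.709, -0.002, 0.705, 0.003]
contact_force: [2.8, 0.8, 15.6]
width: 0.4
```

>>> servo_tool(steps=[[0, 0, 0, 0], [0, 0, 0, 0], [-30, 0, 0, 0], [-80, 0, 0, 0], [-120, 0, 0, 0]], fingers=-0.08)

```text
time_s: 5.45
ee_pos: [548.8, 68.8, 143.5]
tcp_rot: [0.707, -0.002, 0.707, 0.002]
contact_force: [-0.1, -0.7, -1.2]
width: 0.54
```

```bash
python3 -c "
from h import *
go([575,315,130],0)
shot('wrist','w4.png')
p,d=manip.grab_frame('top'); 
for ce,a in caps(p): print(ce,a,plane('top',ce,26))
"
```

```text
t 5.45 pos [548.8  68.8 143.5] jaw 0.3 j [ 0.1  0.2 -0.1  1.2 -0.   1.7] w 0.54 F [-0.1 -0.7 -1.2] MOVE [13.4, 246.1, 27.7, 0.3]
[371.3  85.5] 14 [ 911.7 -361.5   26. ]
[438.9  97. ] 16 [ 873.1 -564.6   26. ]
[356.2 183.7] 16 [ 606.5 -302.7   26. ]
[147.7 195. ] 40 [575.2 315.   26. ]
[426.1 196.5] 15 [ 567.6 -505.4   26. ]
[117.5 201. ] 38 [557.7 404.2  26. ]
[110.8 230.9] 42 [469.2 419.9  26. ]
[ 98.9 255.4] 42 [398.3 451.4  26. ]
[123.8 255. ] 41 [399.3 378.8  26. ]
```

View pics/w4.png

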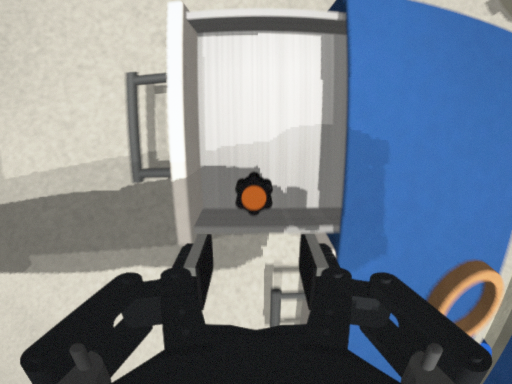

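>>> servo_tool(steps=[[10, 60, 10, 0], [13, 120, 20, 0], [13, 180, 24, 0], [13, 230, 24, 0], [13, 247, 24, 0]], fingers=-0.4)

```text
time_s: 6.18
ee_pos: [570.8, 318.5, 127.4]
tcp_rot: [0.706, -0.004, 0.708, 0.003]
contact_force: [0.3, 0.4, -1.0]
width: 0.698
```

```bash
python3 -c "
from h import *
wcaps()
go([573,316,6],0)
"
```

```text
cap [68.  53.5] 309 [397.  454.2  26. ] red 0.38 blk 0.00
cap [134.2  77.4] 492 [467.8 422.4  26. ] red 0.00 blk 0.26
cap [234.9  92.6] 139 [554.3 405.2  26. ] red 0.00 blk 0.12
cap [ 70.2 129.4] 323 [397.8 381.5  26. ] red 0.36 blk 0.00
cap [257.3 197. ] 492 [573.1 317.4  26. ] red 0.00 blk 0.33
t 6.22 pos [570.8 319.1 127.5] jaw 0.5 j [0.5 0.4 0.1 1.3 0.  2.1] w 0.699 F [ 0.  -0.   0.3] MOVE [121.5, -3.1, 2.4, 0.5]
```

>>> servo_tool(steps=[[60, -2, 2, 0], [110, -2, 2, 0], [121, -2, 2, 0], [121, -2, 2, 0], [121, -2, 2, 0]])

```text
time_s: 6.85
ee_pos: [575.4, 314.7, 10.7]
tcp_rot: [0.708, -0.001, 0.706, 0.003]
contact_force: [-0.1, 0.6, 0.5]
width: 0.7
```

>>> servo_tool(steps=[[0, 0, 0, 0], [0, 0, 0, 0], [0, 0, 0, 0], [-40, 0, 0, 0], [-100, 0, 0, 0]], fingers=1)

```text
time_s: 7.48
ee_pos: [572.6, 313.8, 107.8]
tcp_rot: [0.706, -0.003, 0.708, 0.002]
contact_force: [0.6, 0.9, -0.1]
width: 0.4
```

```bash
python3 -c "
from h import *
go([570,107,130],0)
"
```

```text
t 7.47 pos [572.6 313.8 107.8] jaw 0.4 j [0.5 0.4 0.  1.2 0.  2.1] w 0.4 F [ 0.6  0.9 -0.1] MOVE [-21.8, -206.8, -4.0, 0.4]
```

>>> servo_tool(steps=[[-22, -30, 0, 0], [-22, -90, 0, 0], [-22, -150, -2, 0], [-22, -195, -3, 0], [-22, -207, -3, 0]])

```text
time_s: 8.1
ee_pos: [572.0, 105.0, 131.1]
tcp_rot: [0.708, -0.001, 0.707, 0.001]
contact_force: [0.5, 1.2, 0.3]
width: 0.398
```

>>> servo_tool(steps=[[0, 0, 0, 0], [50, 0, 0, 0], [90, 0, 0, 0], [100, 0, 0, 0], [100, 0, 0, 0]])

```text
time_s: 8.72
ee_pos: [572.4, 109.0, 34.6]
tcp_rot: [0.708, -0.003, 0.706, 0.003]
contact_force: [-15.8, -2.7, 28.2]
width: 0.394
```

```bash
python3 -c "
from h import *
go([570,107,27],0)
shot('wrist','w5.png')
"
```

```text
t 8.72 pos [572.4 109.   34.6] jaw 0.5 j [ 0.2  0.3 -0.3  1.  -0.   1.8] w 0.394 F [-15.8  -2.7  28.2] MOVE [7.6, -2.0, -2.5, 0.5]
```

View pics/w5.png

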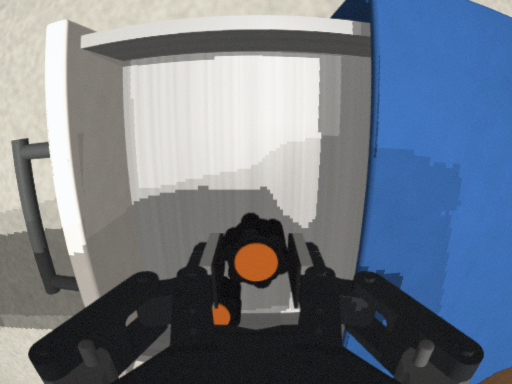

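>>> servo_tool(steps=[[-25, 0, 0, 0], [-25, 0, -18, 0], [-25, 0, -18, 0], [-25, 0, -18, 0]])

```text
time_s: 9.28
ee_pos: [554.4, 108.1, 54.9]
tcp_rot: [0.707, -0.003, 0.707, 0.003]
contact_force: [0.2, 0.3, -0.5]
width: 0.39
```

```bash
python3 -c "
from h import *
go([553,107,27],0)
shot('wrist','w6.png')
shot('side','s6.png',(200,170,320,290),5)
"
```

```text
t 9.28 pos [554.4 108.1  54.9] jaw 0.4 j [ 0.2  0.3 -0.3  1.   0.   1.8] w 0.39 F [ 0.2  0.3 -0.5] MOVE [27.9, -1.1, -1.4, 0.4]
```

View pics/w6.png

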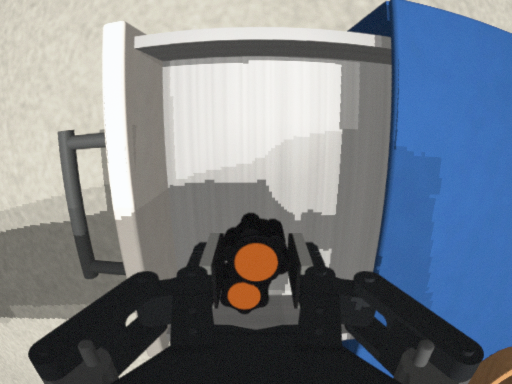

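View pics/s6.png

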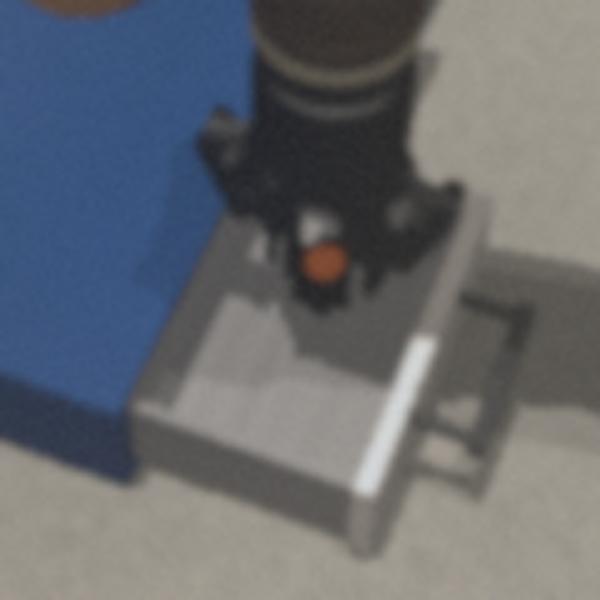

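```bash
python3 -c "
from h import *
s=manip.state(); print(wplane((244,296),41,s)); print([wproj((553,y,41),s) for y in (70,80,90)])
print('front inner',wplane((135,200),73,s),'wall far',wplane((260,45),15,s),'back', wplane((388,200),80,s))
for q in [(350,282),(435,300),(150,280)]:print(wplane(q,80,s))
"
```

```text
[548.2  67.6  41. ]
[array([251.5, 293.1]), array([251.4, 280.1]), array([251.4, 266.3])]
front inner [499.4 141.7  73. ] wall far [557.4 221.   15. ] back [613.7 144.6  80. ]
[601.  102.9  80. ]
[657.   85.1  80. ]
[504.1 103.1  80. ]
```

>>> servo_tool(steps=[[10, 1.5, -1, 0], [18, 1.5, -1, 0], [23, 1.5, -1, 0], [23, 1.5, -1, 0]])

```text
time_s: 9.88
ee_pos: [552.6, 108.5, 31.3]
tcp_rot: [0.707, -0.002, 0.708, 0.002]
contact_force: [0.3, 0.2, -0.6]
width: 0.395
```

>>> servo_tool(steps=[[3, 0, 0, 0], [4, 0, 0, 0], [4, 0, 0, 0]])

```text
time_s: 10.25
ee_pos: [553.0, 108.7, 28.1]
tcp_rot: [0.707, -0.002, 0.707, 0.002]
contact_force: [0.6, -0.3, -1.6]
width: 0.391
```

>>> servo_tool(steps=[[2, 0, 0, 0], [2, 0, 0, 0]])

```text
time_s: 10.5
ee_pos: [552.9, 108.7, 25.9]
tcp_rot: [0.707, -0.002, 0.707, 0.002]
contact_force: [-0.1, -0.4, -0.6]
width: 0.39
```

>>> servo_tool(steps=[[0, 0, 0, 0], [0, 0, 0, 0], [-30, 0, 0, 0], [-80, 0, 0, 0], [-120, 0, 0, 0]], fingers=-0.08)

```text
time_s: 11.12
ee_pos: [553.2, 108.7, 148.0]
tcp_rot: [0.707, -0.002, 0.707, 0.002]
contact_force: [-0.3, 0.6, -0.3]
width: 0.547
```

```bash
python3 -c "
from h import *
go([555,404,130],0)
shot('wrist','w7.png')
p,d=manip.grab_frame('top'); 
for ce,a in caps(p): print(ce,a,plane('top',ce,26))
"
```

```text
t 11.12 pos [553.2 108.7 148. ] jaw 0.4 j [ 0.2  0.2 -0.1  1.2 -0.   1.8] w 0.547 F [-0.3  0.6 -0.3] MOVE [18.0, 295.3, 3.6, 0.4]
[371.3  85.5] 14 [ 911.7 -361.5   26. ]
[438.9  97. ] 16 [ 873.1 -564.6   26. ]
[356.2 183.7] 16 [ 606.5 -302.7   26. ]
[426.1 196.5] 15 [ 567.6 -505.4   26. ]
[117.5 201. ] 38 [557.7 404.2  26. ]
[231.2 202.5] 28 [551.9  66.8  26. ]
[110.8 230.9] 42 [469.2 419.9  26. ]
[ 98.9 255.4] 42 [398.3 451.4  26. ]
[123.8 255. ] 41 [399.3 378.8  26. ]
```

View pics/w7.png

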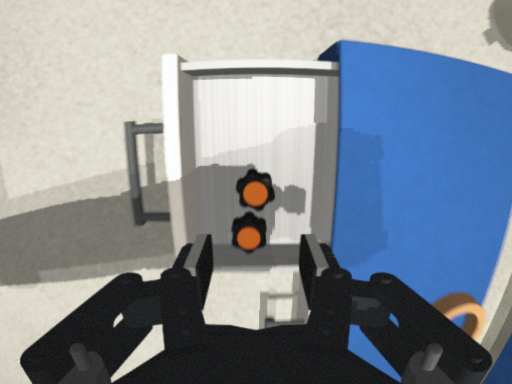

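Two knobs lie flat in the drawer (255,193 and 249,237). On to the third at (554.5,405).

>>> servo_tool(steps=[[5, 60, 0, 0], [15, 122, 1, 0], [18, 184, 1, 0], [18, 246, 1, 0], [18, 296, 1, 0]], fingers=-0.4)

```text
time_s: 11.85
ee_pos: [551.6, 407.0, 127.0]
tcp_rot: [0.707, -0.003, 0.707, 0.002]
contact_force: [1.1, 0.4, 0.7]
width: 0.701
```

```bash
python3 -c "
from h import *
wcaps()
go([555,405,7],0)
"
```

```text
cap [ 86.  142.3] 384 [396.7 457.2  26. ] red 0.22 blk 0.00
cap [158.1 174.5] 556 [467.8 425.9  26. ] red 0.00 blk 0.13
cap [258.7 193.2] 566 [555.2 409.5  26. ] red 0.00 blk 0.18
cap [ 96.  216.9] 328 [397.6 384.5  26. ] red 0.28 blk 0.00
t 11.9 pos [550.8 412.4 126.2] jaw 0.6 j [0.6 0.5 0.2 1.3 0.  2.2] w 0.7 F [-0.8  2.6  0.6] MOVE [119.2, -7.8, 4.2, 0.6]
```

>>> servo_tool(steps=[[0, 0, 0, 0], [60, 0, 1, 0], [110, 0, 1, 0], [123, 0, 1, 0], [123, 0, 1, 0]])

```text
time_s: 12.52
ee_pos: [553.3, 403.6, 5.2]
tcp_rot: [0.707, -0.002, 0.707, 0.002]
contact_force: [0.2, -0.1, -0.1]
width: 0.704
```

```bash
python3 -c "
from h import *
go([555,405,7],0)
"
```

```text
t 12.53 pos [553.3 403.6   5.2] jaw 0.3 j [ 0.6  0.5 -0.   1.  -0.   2.2] w 0.704 F [ 0.2 -0.1 -0.1] MOVE [-1.8, 1.4, 1.7, 0.3]
```

>>> servo_tool(steps=[[-1, 1, 1, 0], [-1, 1, 1, 0], [-1, 1, 1, 0], [-40, 1, 1, 0], [-100, 1, 1, 0]], fingers=1)

```text
time_s: 13.15
ee_pos: [553.3, 405.2, 105.2]
tcp_rot: [0.706, -0.003, 0.708, 0.002]
contact_force: [1.1, 1.8, 1.0]
width: 0.398
```

>>> servo_tool(steps=[[-22, -30, 0, 0], [-25, -90, 0, 0], [-25, -150, 0, 0], [-25, -210, -1, 0], [-25, -256, -1, 0]])

```text
time_s: 13.78
ee_pos: [554.9, 147.7, 131.7]
tcp_rot: [0.708, -0.002, 0.706, 0.002]
contact_force: [0.2, -0.2, -0.6]
width: 0.4
```

```bash
python3 -c "
from h import *
go([553,149,27],0)
"
```

```text
t 13.78 pos [554.9 147.7 131.7] jaw 0.3 j [ 0.3  0.2 -0.1  1.2 -0.   1.8] w 0.4 F [ 0.2 -0.2 -0.6] MOVE [104.7, 1.3, -2.2, 0.3]
```

>>> servo_tool(steps=[[0, 0, 0, 0], [50, 0, 0, 0], [85, 0, 0, 0], [98, 0, 0, 0], [98, 0, 0, 0]])

```text
time_s: 14.4
ee_pos: [554.7, 150.4, 32.2]
tcp_rot: [0.707, -0.002, 0.707, 0.002]
contact_force: [-0.5, 0.5, -0.5]
width: 0.4
```

```bash
python3 -c "
from h import *
go([553,149,25],0)
shot('wrist','w8.png')
"
```

```text
t 14.4 pos [554.7 150.4  32.2] jaw 0.4 j [ 0.3  0.3 -0.3  1.   0.   1.8] w 0.4 F [-0.5  0.5 -0.5] MOVE [7.2, -1.4, -1.8, 0.4]
```

View pics/w8.png

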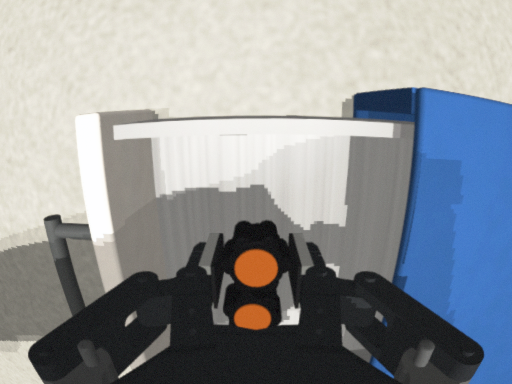

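>>> servo_tool(steps=[[3, -1, -1, 0], [7, -1, -1, 0], [7, -1, -1, 0]])

```text
time_s: 14.82
ee_pos: [553.8, 148.6, 25.1]
tcp_rot: [0.707, -0.002, 0.707, 0.002]
contact_force: [-0.3, 0.5, -0.0]
width: 0.396
```

>>> servo_tool(steps=[[0, 0, 0, 0], [0, 0, 0, 0], [-30, 0, 0, 0], [-80, 0, 0, 0], [-120, 0, 0, 0]], fingers=-0.08)

```text
time_s: 15.45
ee_pos: [554.0, 148.7, 147.0]
tcp_rot: [0.707, -0.002, 0.707, 0.002]
contact_force: [0.6, 0.1, -0.2]
width: 0.542
```

```bash
python3 -c "
from h import *
go([468,421,130],0)
shot('wrist','w9.png')
p,d=manip.grab_frame('top'); 
for ce,a in caps(p): print(ce,a,plane('top',ce,26))
"
```

```text
t 15.45 pos [554.  148.7 147. ] jaw 0.4 j [ 0.3  0.2 -0.1  1.2  0.   1.8] w 0.542 F [ 0.6  0.1 -0.2] MOVE [17.0, 272.8, -84.3, 0.4]
[371.3  85.5] 14 [ 911.7 -361.5   26. ]
[438.9  97. ] 16 [ 873.1 -564.6   26. ]
[356.2 183.7] 16 [ 606.5 -302.7   26. ]
[426.1 196.5] 15 [ 567.6 -505.4   26. ]
[216.6 200.6] 26 [557.7 110.1  26. ]
[231.2 202.3] 40 [552.4  67.   26. ]
[110.8 230.9] 42 [469.2 419.9  26. ]
[ 98.9 255.4] 42 [398.3 451.4  26. ]
[123.8 255. ] 41 [399.3 378.8  26. ]
```

View pics/w9.png

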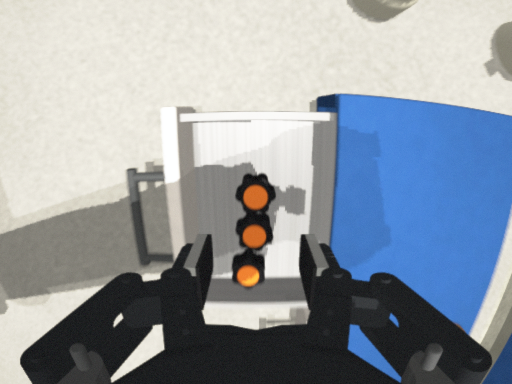

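Three in. Fourth knob at about (467,420.5).

>>> servo_tool(steps=[[5, 58, -15, 0], [12, 115, -35, 0], [17, 172, -55, 0], [17, 228, -75, 0], [17, 272, -87, 0]], fingers=-0.4)

```text
time_s: 16.18
ee_pos: [463.7, 422.1, 127.3]
tcp_rot: [0.707, -0.003, 0.707, 0.003]
contact_force: [1.1, -0.3, -0.4]
width: 0.703
```

>>> servo_tool(steps=[[0, 0, 0, 0], [0, 0, 0, 0]])

```text
time_s: 16.42
ee_pos: [464.9, 419.7, 127.4]
tcp_rot: [0.707, -0.003, 0.707, 0.002]
contact_force: [1.0, -0.1, -0.1]
width: 0.699
```

```bash
python3 -c "
from h import *
wcaps()
go([467,420.5,6],0)
"
```

```text
cap [174.1 157.1] 463 [396.5 453.5  26. ] red 0.39 blk 0.00
cap [257.4 193.6] 467 [467.4 421.6  26. ] red 0.00 blk 0.39
cap [179.  233.8] 257 [395.8 382.8  26. ] red 0.34 blk 0.14
t 16.48 pos [465.2 419.2 127.6] jaw 0.3 j [ 0.7  0.3 -0.   1.2 -0.   2.3] w 0.696 F [0.2 0.2 0.1] MOVE [121.6, 1.4, 1.8, 0.3]
```

>>> servo_tool(steps=[[60, 2, 2, 0], [110, 2, 2, 0], [121, 2, 2, 0], [121, 2, 2, 0]])

```text
time_s: 16.98
ee_pos: [467.6, 421.3, 7.6]
tcp_rot: [0.707, -0.002, 0.707, 0.002]
contact_force: [-0.2, -0.2, 1.3]
width: 0.701
```

>>> servo_tool(steps=[[0, 0, 0, 0], [0, 0, 0, 0], [0, 0, 0, 0], [-40, 0, 0, 0], [-100, 0, 0, 0]], fingers=1)

```text
time_s: 17.6
ee_pos: [466.3, 421.6, 107.5]
tcp_rot: [0.706, -0.003, 0.708, 0.002]
contact_force: [0.7, 1.2, 0.1]
width: 0.402
```

```bash
python3 -c "
from h import *
go([553,187,130],0)
"
```

```text
t 17.6 pos [466.3 421.6 107.5] jaw 0.4 j [ 0.7  0.3 -0.   1.2 -0.   2.3] w 0.402 F [0.7 1.2 0.1] MOVE [-22.3, -235.1, 85.2, 0.4]
```

>>> servo_tool(steps=[[-22, -45, 15, 0], [-24, -100, 38, 0], [-24, -155, 62, 0], [-24, -205, 80, 0], [-24, -234, 85, 0]])

```text
time_s: 18.23
ee_pos: [554.8, 186.5, 132.5]
tcp_rot: [0.708, -0.001, 0.706, 0.002]
contact_force: [-0.8, 0.2, -0.4]
width: 0.395
```

>>> servo_tool(steps=[[0, 0, 0, 0], [40, 0, 0, 0], [70, 0, 0, 0], [70, 0, 0, 0]])

```text
time_s: 18.73
ee_pos: [551.8, 189.2, 59.5]
tcp_rot: [0.706, -0.003, 0.708, 0.002]
contact_force: [0.2, -0.1, 0.7]
width: 0.399
```

```bash
python3 -c "
from h import *
go([552,188,26],0)
shot('wrist','w10.png'); s=manip.state()
print([wplane(q,15,s) for q in []])
"
```

```text
t 18.73 pos [551.8 189.2  59.5] jaw 0.4 j [ 0.3  0.3 -0.2  1.1  0.   1.9] w 0.399 F [ 0.2 -0.1  0.7] MOVE [33.5, -1.1, 0.3, 0.4]
[]
```

View pics/w10.png

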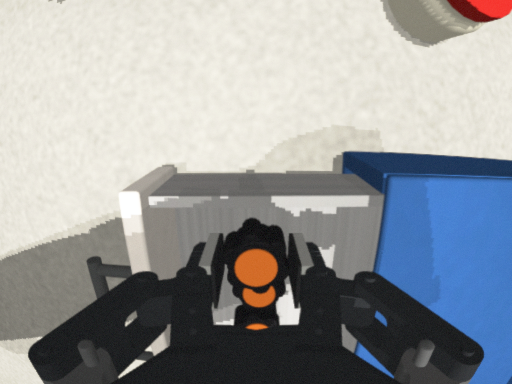

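```bash
python3 -c "
from h import *
s=manip.state(); print(wplane((259,294),41,s),wplane((255,194),61,s),wplane((255,176),61,s),wplane((255,208),15,s))
"
```

```text
[556.5 146.4  41. ] [553.4 221.3  61. ] [553.4 230.5  61. ] [553.5 197.8  15. ]
```

>>> servo_tool(steps=[[10, -1, 0, 0], [20, -1, 0, 0], [27, -1, 0, 0], [27, -1, 0, 0]])

```text
time_s: 19.27
ee_pos: [553.1, 187.5, 33.3]
tcp_rot: [0.707, -0.002, 0.708, 0.002]
contact_force: [-0.2, 0.1, -0.4]
width: 0.399
```

```bash
python3 -c "
from h import *
go([552,188,26],0)
shot('wrist','w11.png'); s=manip.state()
"
```

```text
t 19.27 pos [553.1 187.5  33.3] jaw 0.4 j [ 0.3  0.3 -0.3  1.   0.   1.9] w 0.399 F [-0.2  0.1 -0.4] MOVE [7.3, 0.5, -1.1, 0.4]
```

View pics/w11.png

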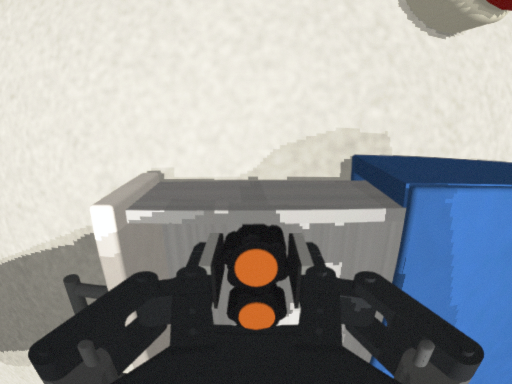

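>>> servo_tool(steps=[[4, 0, 0, 0], [7, 0, 0, 0], [7, 0, 0, 0]])

```text
time_s: 19.7
ee_pos: [553.3, 187.6, 26.8]
tcp_rot: [0.707, -0.002, 0.707, 0.002]
contact_force: [-0.3, 0.2, -0.5]
width: 0.395
```

>>> servo_tool(steps=[[0, 0, 0, 0], [0, 0, 0, 0], [-30, 0, 0, 0], [-80, 0, 0, 0], [-120, 0, 0, 0]], fingers=-0.08)

```text
time_s: 20.32
ee_pos: [553.8, 187.8, 149.1]
tcp_rot: [0.707, -0.002, 0.707, 0.002]
contact_force: [0.3, -0.0, 0.4]
width: 0.538
```

```bash
python3 -c "
from h import *
go([400,125,120],90)
shot('wrist','w12.png')
"
```

```text
t 20.32 pos [553.8 187.8 149.1] jaw 0.4 j [ 0.3  0.2 -0.1  1.2 -0.   1.9] w 0.538 F [ 0.3 -0.   0.4] MOVE [28.9, -61.8, -154.2, -89.6]
```

View pics/w12.png

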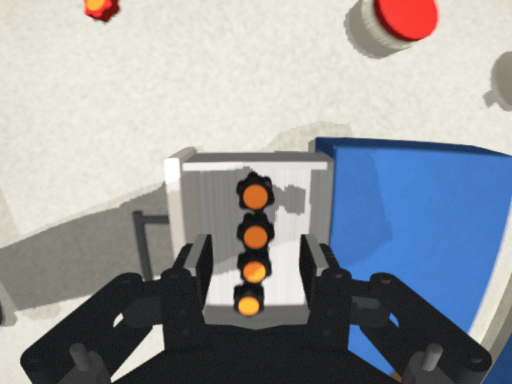

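>>> servo_tool(steps=[[0, -15, -50, -10], [0, -30, -105, -20], [0, -62, -149, -30], [0, -62, -149, -40], [0, -62, -149, -50]], fingers=1)

```text
time_s: 21.0
ee_pos: [404.5, 124.5, 147.5]
tcp_rot: [0.64, -0.303, 0.639, 0.302]
contact_force: [0.0, 0.5, 0.4]
width: 0.004
```

```bash
python3 -c "
from h import *
go([405,125,36],90.7)
"
```

```text
t 21.0 pos [404.5 124.5 147.5] jaw 50.7 j [ 0.3 -0.1 -0.4  1.2 -0.   1. ] w 0.004 F [0.  0.5 0.4] MOVE [111.5, 0.0, 0.6, -40.0]
```

>>> servo_tool(steps=[[25, 0, 0, -10], [60, 0, 0, -20], [100, 0, 0, -30], [111, 0, 0, -40], [111, 0, 0, -40]])

```text
time_s: 21.62
ee_pos: [404.1, 124.5, 35.2]
tcp_rot: [0.498, -0.501, 0.5, 0.501]
contact_force: [0.3, 0.1, 0.0]
width: -0.004
```

```bash
python3 -c "
from h import *
go([553,126,36],90.7)
"
```

```text
t 21.62 pos [404.1 124.5  35.2] jaw 90.2 j [ 0.3  0.  -0.6  1.  -0.   0.3] w -0.004 F [0.3 0.1 0. ] MOVE [-1.0, -148.9, 0.9, -0.5]
```

Push in at a moderate pace.

>>> servo_tool(steps=[[0, -12, 0, 0], [0, -26, 0, 0], [0, -40, 0, 0], [0, -54, 0, 0], [0, -68, 0, 0]])

```text
time_s: 22.25
ee_pos: [473.9, 125.3, 36.0]
tcp_rot: [0.498, -0.501, 0.499, 0.502]
contact_force: [-2.9, 0.6, 1.8]
width: 0.003
```

>>> servo_tool(steps=[[0, -14, 0, 0], [0, -28, 0, 0], [0, -42, 0, 0], [0, -56, 0, 0], [0, -66, 0, 0]])

```text
time_s: 22.88
ee_pos: [539.9, 125.6, 35.9]
tcp_rot: [-0.498, 0.502, -0.499, -0.501]
contact_force: [-1.8, 2.0, 0.2]
width: -0.0
```

>>> servo_tool(steps=[[0, -5, 0, 0], [0, -10, 0, 0], [0, -14, 0, 0], [0, -16, 0, 0], [0, -16, 0, 0]])

```text
time_s: 23.5
ee_pos: [550.3, 125.5, 35.7]
tcp_rot: [0.496, -0.5, 0.5, 0.504]
contact_force: [-16.8, 1.0, 10.5]
width: 0.002
```

```bash
python3 -c "
from h import *
go([553,126,36],90.7)
shot('top','t13.png',(160,150,330,250),4)
"
```

```text
t 23.5 pos [550.3 125.5  35.7] jaw 90.4 j [ 0.2  0.3 -0.3  1.   0.   0.2] w 0.002 F [-16.8   1.   10.5] MOVE [-0.3, -2.7, 0.4, -0.3]
```

View pics/t13.png

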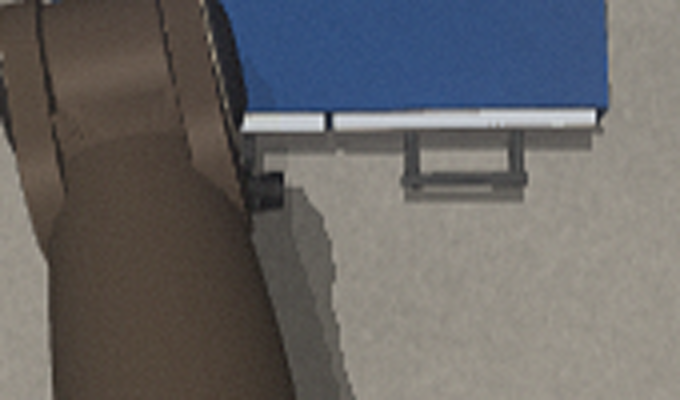

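>>> servo_tool(steps=[[0, -4, 0, 0], [0, -4, 0, 0], [0, 30, 0, 10], [0, 60, 0, 20], [0, 60, 0, 20]])

```text
time_s: 24.18
ee_pos: [493.5, 125.1, 36.4]
tcp_rot: [0.578, -0.408, 0.578, 0.407]
contact_force: [0.7, 0.1, 1.0]
width: -0.001
```

```bash
python3 -c "
from h import *
print(plane('top',(276.3,195.3),60))
go([490,-30,130],0.8)
p,d=shot('top','t14.png',(160,150,330,250),4)
np.save('d14.npy',d)
"
```

```text
[567.8 -64.5  60. ]
t 24.18 pos [493.5 125.1  36.4] jaw 70.4 j [ 0.2  0.2 -0.4  1.  -0.   0.6] w -0.001 F [0.7 0.1 1. ] MOVE [-93.5, -48.8, -147.3, 69.6]
```

View pics/t14.png

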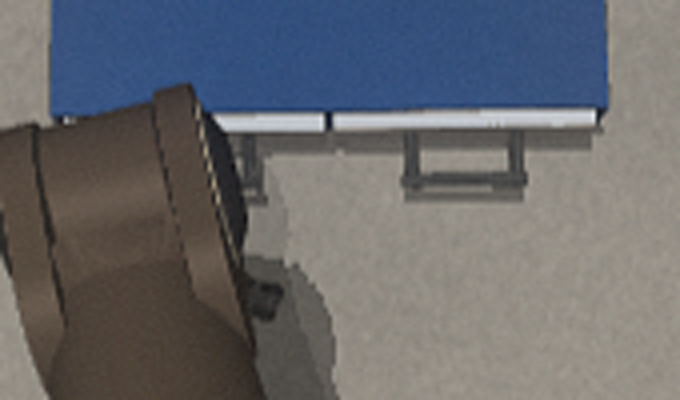

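>>> servo_tool(steps=[[-50, 0, -10, 10], [-94, -15, -60, 20], [-94, -30, -110, 30], [-94, -49, -147, 40], [-94, -49, -147, 50]], fingers=0.3)

```text
time_s: 24.85
ee_pos: [493.3, -32.6, 130.7]
tcp_rot: [0.697, -0.122, 0.696, 0.121]
contact_force: [-0.3, 0.1, 0.2]
width: 0.347
```

```bash
python3 -c "
from h import *
go([568,-64,130],0.8)
"
```

```text
t 24.85 pos [493.3 -32.6 130.7] jaw 19.9 j [-0.1  0.1 -0.3  1.2 -0.   1.2] w 0.347 F [-0.3  0.1  0.2] MOVE [0.9, -54.9, 59.6, 19.1]
```

>>> servo_tool(steps=[[0, -30, 30, 10], [0, -54, 58, 19], [0, -54, 58, 19], [0, -54, 58, 19]])

```text
time_s: 25.35
ee_pos: [564.9, -60.2, 129.8]
tcp_rot: [0.707, -0.009, 0.707, 0.009]
contact_force: [-0.1, 0.0, -0.2]
width: 0.349
```

```bash
python3 -c "
from h import *
go([568,-64,130],0.8)
s=manip.state()
shot('wrist','w15.png')
print(wproj((570,-63,60),s),wproj((570,-18,60),s),wproj((570,-108,60),s))
for y in(-50,-30): print(wproj((568,y,60),s))
p,d=manip.grab_frame('top'); hsv=0
p=p[150:250,160:330]; cv2.imwrite('pics/t15.png',cv2.resize(p[:,:,::-1],None,fx=4,fy=4))
"
```

```text
t 25.35 pos [564.9 -60.2 129.8] jaw 1.5 j [-0.1  0.2 -0.1  1.2 -0.   1.4] w 0.349 F [-0.1  0.  -0.2] MOVE [-0.2, -3.9, 3.0, 0.7]
[260.9 211.7] [262.7 152.7] [259.2 263.4]
[258.8 195.2]
[259.5 168.9]
```

View pics/w15.png

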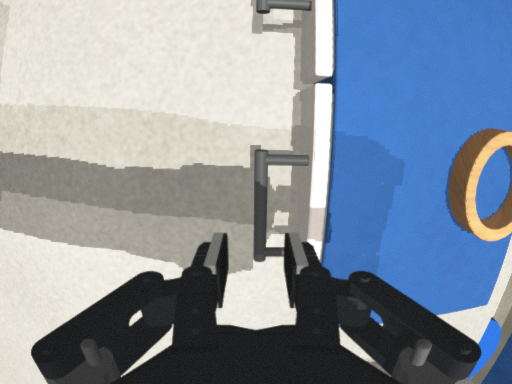

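>>> servo_tool(steps=[[0, -2, 4.5, 0.7], [25, -2, 4.5, 0.7], [45, -2, 4.5, 0.7], [60, -2, 4.5, 0.7], [60, -2, 4.5, 0.7]])

```text
time_s: 26.08
ee_pos: [568.5, -61.7, 69.1]
tcp_rot: [0.706, -0.004, 0.708, 0.004]
contact_force: [0.4, -0.9, 0.1]
width: 0.349
```

```bash
python3 -c "
from h import *
go([570,-62,38],0.8)
shot('wrist','w16.png')
"
```

```text
t 26.07 pos [568.5 -61.7  69.1] jaw 0.7 j [-0.1  0.3 -0.2  1.1 -0.   1.4] w 0.349 F [ 0.4 -0.9  0.1] MOVE [31.1, -0.3, 1.5, -0.1]
```

View pics/w16.png

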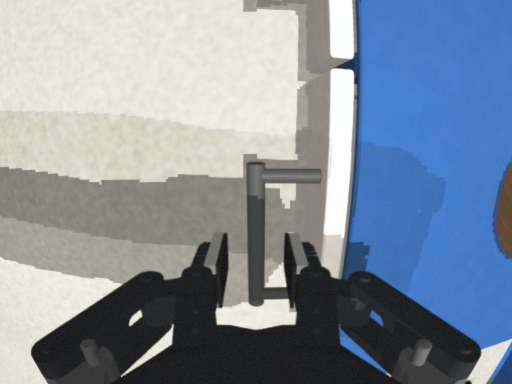

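>>> servo_tool(steps=[[10, 0, 1, 0], [18, 0, 1, 0], [23, 0, 1, 0], [23, 0, 1, 0]])

```text
time_s: 26.62
ee_pos: [570.0, -61.9, 46.5]
tcp_rot: [0.707, -0.004, 0.707, 0.004]
contact_force: [-0.2, -0.0, -0.3]
width: 0.346
```

>>> servo_tool(steps=[[0, 0, 0, 0], [0, 0, 0, 0], [0, 0, 0, 0]], fingers=1, grip_force=60)

```text
time_s: 27.0
ee_pos: [568.5, -62.0, 47.3]
tcp_rot: [0.706, -0.004, 0.708, 0.004]
contact_force: [-6.6, 0.0, 4.7]
width: 0.092
```

>>> servo_tool(steps=[[0, 0, -10, 0], [0, 0, -25, 0], [0, 0, -40, 0], [0, 0, -55, 0], [0, 0, -70, 0]])

```text
time_s: 27.62
ee_pos: [499.4, -62.9, 47.3]
tcp_rot: [0.707, -0.004, 0.707, 0.004]
contact_force: [2.2, -1.9, 0.9]
width: 0.089
```

>>> servo_tool(steps=[[0, 0, -15, 0], [0, 0, -30, 0], [0, 0, -42, 0], [0, 0, -52, 0], [0, 0, -52, 0]])

```text
time_s: 28.25
ee_pos: [447.1, -63.6, 47.3]
tcp_rot: [0.707, -0.004, 0.707, 0.004]
contact_force: [-1.8, -3.5, 5.7]
width: 0.086
```

```bash
python3 -c "
from h import *
go([570,-62,38],0.8)
shot('wrist','w17.png')
"
```

```text
t 28.25 pos [447.1 -63.6  47.3] jaw 0.6 j [-0.1  0.1 -0.5  1.  -0.   1.4] w 0.086 F [-1.8 -3.5  5.7] MOVE [9.1, 0.2, 122.9, -0.2]
```

View pics/w17.png

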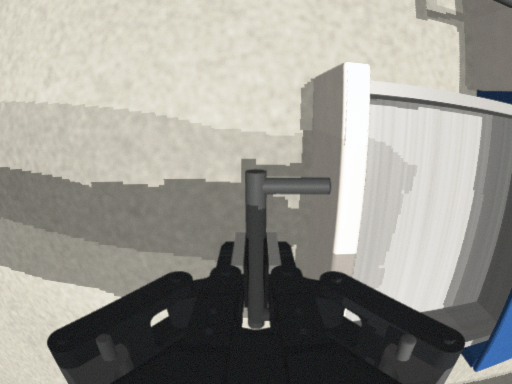

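>>> servo_tool(steps=[[0, 0, 0, 0], [0, 0, 0, 0], [-40, 0, 0, 0], [-90, 0, 0, 0]], fingers=0.3)

```text
time_s: 28.8
ee_pos: [447.3, -62.9, 136.7]
tcp_rot: [0.706, -0.004, 0.708, 0.005]
contact_force: [1.4, -0.1, 0.2]
width: 0.351
```

```bash
python3 -c "
from h import *
print(plane('top',(393.5,218.6),26),plane('top',(399.5,218.6),26))
go([500,-400,160],80)
p,d=shot('top','t17.png',(160,150,330,250),4)
"
```

```text
[ 502.8 -406.6   26. ] [ 502.7 -423.9   26. ]
t 28.8 pos [447.3 -62.9 136.7] jaw 0.7 j [-0.1  0.  -0.4  1.2  0.   1.4] w 0.351 F [ 1.4 -0.1  0.2] MOVE [-23.9, -337.7, 48.7, -79.3]
```

View pics/t17.png

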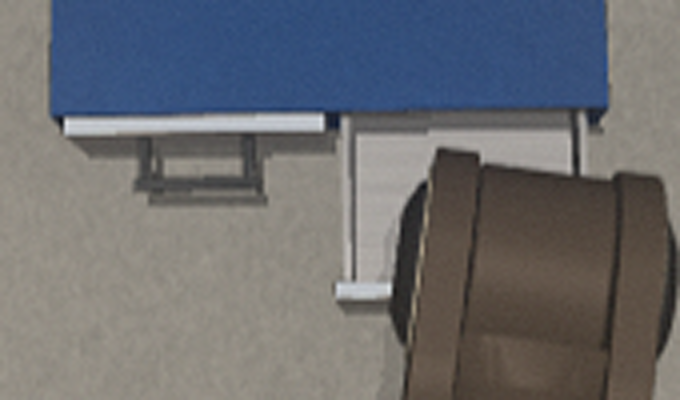

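>>> servo_tool(steps=[[-24, -60, 10, -10], [-24, -120, 20, -20], [-24, -180, 30, -30], [-24, -240, 32, -40], [-24, -300, 32, -50]], fingers=-0.2)

```text
time_s: 29.48
ee_pos: [483.9, -357.4, 160.4]
tcp_rot: [0.638, -0.304, 0.638, 0.305]
contact_force: [0.3, 0.6, -0.0]
width: 0.598
```

```bash
python3 -c "
from h import *
go([480,-412,150],86)
"
```

```text
t 29.48 pos [ 483.9 -357.4  160.4] jaw 51.0 j [-0.6  0.3 -0.   1.3  0.   0. ] w 0.598 F [ 0.3  0.6 -0. ] MOVE [10.3, -31.3, -44.9, -35.0]
```

>>> servo_tool(steps=[[10, -31, -45, -10], [10, -31, -45, -20], [10, -31, -45, -30], [10, -31, -45, -35], [10, -31, -45, -35]])

```text
time_s: 30.1
ee_pos: [479.2, -410.0, 150.3]
tcp_rot: [0.519, -0.48, 0.519, 0.481]
contact_force: [-0.1, 0.0, -0.0]
width: 0.601
```

```bash
python3 -c "
from h import *
go([480,-412,150],86)
shot('wrist','w18.png')
for r in manip.look_for('squeegee','wrist'): print(r)
s=manip.state(); print(R(s))
"
```

```text
t 30.1 pos [ 479.2 -410.   150.3] jaw 85.6 j [-0.7  0.3  0.1  1.3  0.  -0.6] w 0.601 F [-0.1  0.  -0. ] MOVE [0.3, -1.0, -1.9, -0.4]
{'position': [528.4, -417.2, 23.3], 'confidence': 0.73}
[[-0.  -1.   0.1]
 [ 0.   0.1  1. ]
 [-1.   0.   0. ]]
```

View pics/w18.png

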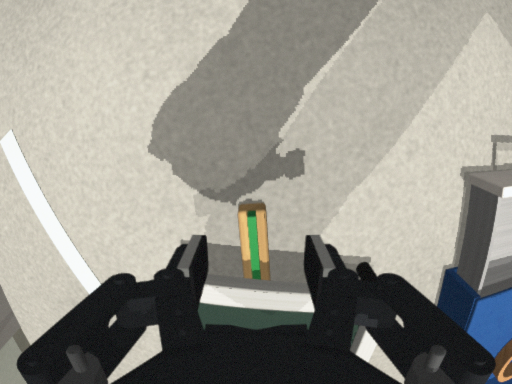

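```bash
python3 -c "
from h import *
s=manip.state()
for q,h in [((252,212),42),((256,277),42),((239,209),26),((267,209),26),((243,277),26),((270,277),26),((212,246),74),((370,260),74)]: print(q,wplane(q,h,s))
cv2.imwrite('pics/w18c.png',cv2.resize(cv2.imread('pics/w18.png')[180:330,180:340],None,fx=4,fy=4,interpolation=cv2.INTER_CUBIC))
"
```

```text
(252, 212) [ 498.8 -413.1   42. ]
(256, 277) [ 567.5 -414.8   42. ]
(239, 209) [ 500.6 -425.8   26. ]
(267, 209) [ 502.7 -399.3   26. ]
(243, 277) [ 576.7 -429.2   26. ]
(270, 277) [ 578.9 -400.9   26. ]
(212, 246) [ 514.6 -447.1   74. ]
(370, 260) [ 541.4 -311.7   74. ]
```

View pics/w18c.png

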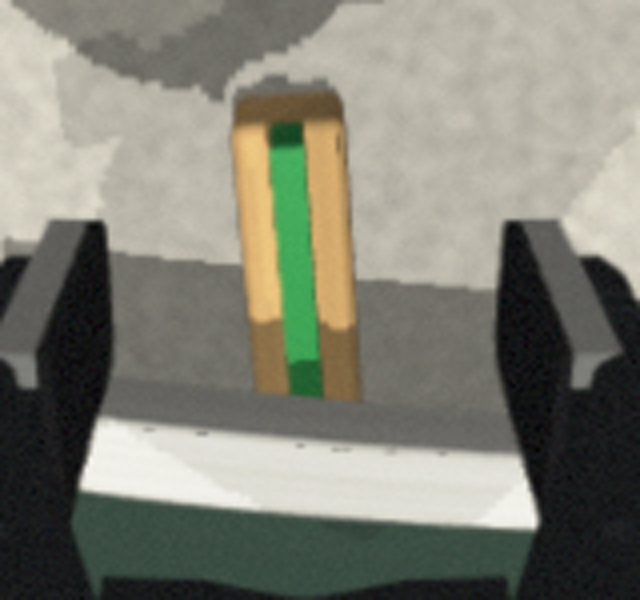

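```bash
python3 -c "
from h import *
go([517,-413,60],87.8)"
```

```text
t 30.2 pos [ 479.2 -410.   150.6] jaw 85.6 j [-0.7  0.3  0.1  1.3  0.  -0.6] w 0.601 F [ 0.1 -0.8 -0. ] MOVE [90.6, -38.0, -0.1, -2.2]
```

>>> servo_tool(steps=[[0, -20, 0, -2.2], [40, -38, 0, -2.2], [75, -38, 0, -2.2], [85, -38, 0, -2.2], [85, -38, 0, -2.2]])

```text
time_s: 30.82
ee_pos: [516.7, -412.8, 66.0]
tcp_rot: [0.509, -0.49, 0.509, 0.491]
contact_force: [-0.1, 1.0, 0.2]
width: 0.598
```

```bash
python3 -c "
from h import *
go([517,-413,7],87.8)
shot('wrist','w19.png')
s=manip.state(); print(wproj((563,-413,74),s),wproj((501,-412.5,26),s))"
```

```text
t 30.82 pos [ 516.7 -412.8   66. ] jaw 87.8 j [-0.7  0.4 -0.   1.1  0.  -0.6] w 0.598 F [-0.1  1.   0.2] MOVE [59.0, -0.3, -0.2, 0.0]
[256.4 320.3] [253.5 195. ]
```

View pics/w19.png

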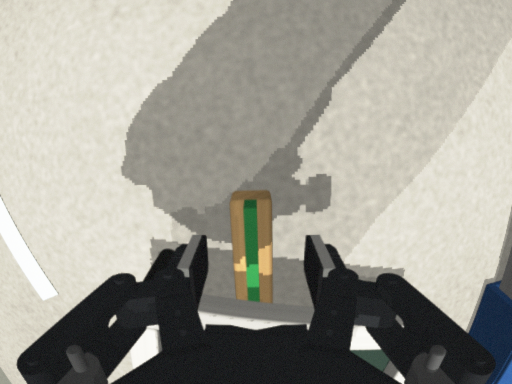

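>>> servo_tool(steps=[[25, 0, -1, 0], [45, 0, -1, 0], [58, 0, -1, 0], [58, 0, -1, 0]])

```text
time_s: 31.38
ee_pos: [516.9, -414.1, 8.3]
tcp_rot: [0.509, -0.49, 0.509, 0.491]
contact_force: [-0.0, 0.6, 0.5]
width: 0.599
```

>>> servo_tool(steps=[[0, 0, 0, 0], [0, 0, 0, 0], [0, 0, 0, 0], [0, 0, 0, 0]], fingers=1, grip_force=60)

```text
time_s: 31.88
ee_pos: [517.7, -414.7, 9.7]
tcp_rot: [0.509, -0.491, 0.509, 0.49]
contact_force: [-0.9, 0.6, 5.8]
width: 0.31
```

```bash
python3 -c "
from h import *
go([517,-413,7],87.8)
shot('wrist','w20.png')"
```

```text
t 31.88 pos [ 517.7 -414.7    9.7] jaw 87.9 j [-0.7  0.5 -0.1  1.  -0.  -0.6] w 0.31 F [-0.9  0.6  5.8] MOVE [2.7, 0.8, 1.7, 0.1]
```

View pics/w20.png

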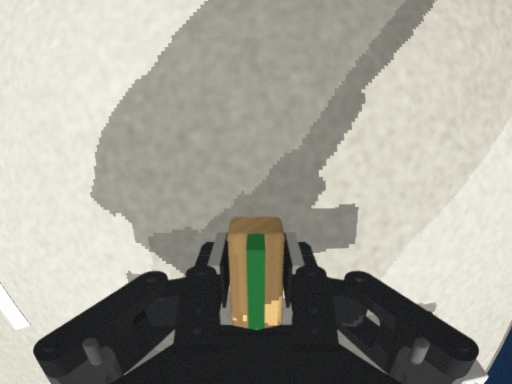

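>>> servo_tool(steps=[[-1, 10, 0, 0], [-1, 25, 0, 0], [-1, 40, 0, 0], [-1, 55, 0, 0], [-1, 70, 0, 0]])

```text
time_s: 32.55
ee_pos: [446.4, -411.7, 9.7]
tcp_rot: [0.51, -0.491, 0.509, 0.49]
contact_force: [4.0, -0.0, 5.9]
width: 0.317
```

>>> servo_tool(steps=[[0, 15, 0, 0], [0, 30, 0, 0], [0, 40, 0, 0], [0, 50, 0, 0], [0, 50, 0, 0]])

```text
time_s: 33.17
ee_pos: [395.4, -409.7, 9.7]
tcp_rot: [0.509, -0.49, 0.51, 0.49]
contact_force: [-1.4, -0.0, 8.0]
width: 0.313
```

```bash
python3 -c "
from h import *
go([517,-413,7],87.8)
shot('wrist','w21.png')
shot('side','s21.png',(220,60,420,210),4)
shot('top','t21.png',(300,70,470,260),3)"
```

```text
t 33.17 pos [ 395.4 -409.7    9.7] jaw 87.8 j [-0.8  0.3 -0.3  0.9 -0.  -0.8] w 0.313 F [-1.4 -0.   8. ] MOVE [2.6, -121.7, 1.4, -0.0]
```

View pics/w21.png

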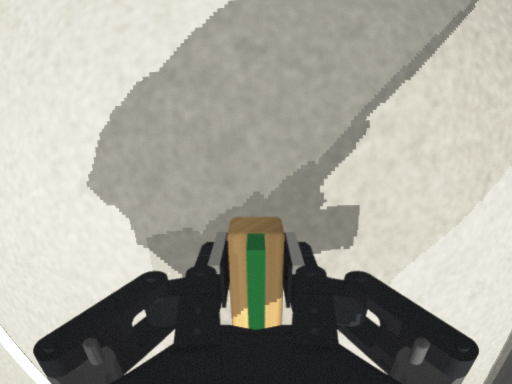

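View pics/s21.png

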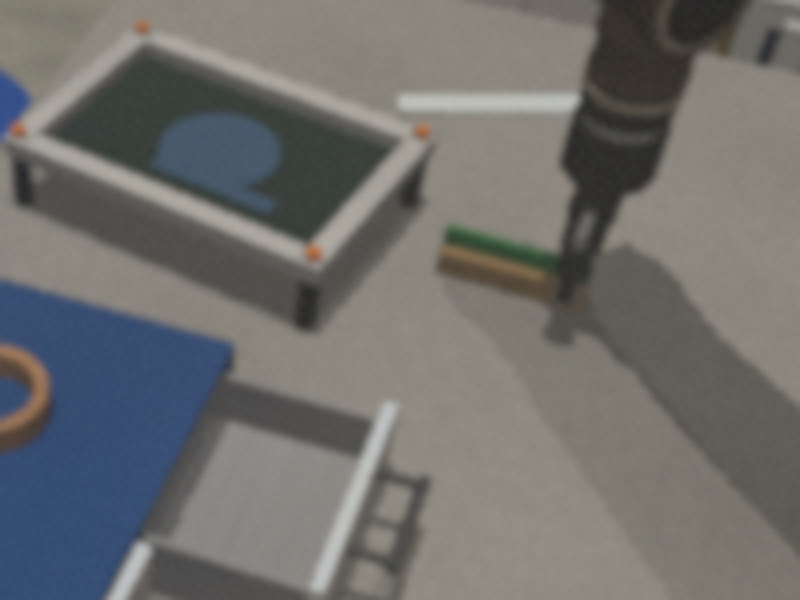

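>>> servo_tool(steps=[[0, 0, 0, 0], [0, 0, 0, 0], [-25, 0, 0, 0], [-55, 0, 0, 0]], fingers=-0.2)

```text
time_s: 33.83
ee_pos: [395.9, -408.7, 63.3]
tcp_rot: [0.509, -0.489, 0.509, 0.492]
contact_force: [0.1, -0.8, 0.4]
width: 0.601
```

>>> servo_tool(steps=[[0, -25, 0, 0], [0, -49, 0, 0], [0, -49, 0, 0]])

```text
time_s: 34.2
ee_pos: [446.5, -411.1, 63.3]
tcp_rot: [0.509, -0.491, 0.509, 0.491]
contact_force: [0.5, -0.3, -0.7]
width: 0.601
```

```bash
python3 -c "
from h import *
go([444,-412,8],87.8)
shot('wrist','w22.png')
s=manip.state()
for x in(379,444,509): print(wproj((x,-411+ (379-x)*.035,26),s))"
```

```text
t 34.2 pos [ 446.5 -411.1   63.3] jaw 87.9 j [-0.7  0.3 -0.2  1.1 -0.  -0.7] w 0.601 F [ 0.5 -0.3 -0.7] MOVE [55.3, 2.4, -1.0, 0.1]
[248.6 116.3]
[249.3 218.8]
[250.3 300.1]
```

View pics/w22.png

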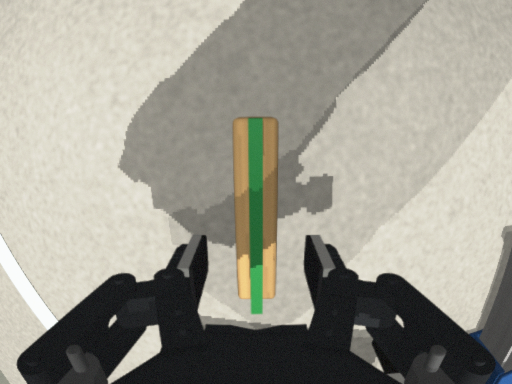

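>>> servo_tool(steps=[[25, 2, 0, 0], [45, 2, 0, 0], [54, 2, 0, 0], [54, 2, 0, 0]])

```text
time_s: 34.75
ee_pos: [443.0, -411.0, 9.5]
tcp_rot: [0.509, -0.49, 0.509, 0.491]
contact_force: [-0.1, -0.5, 0.3]
width: 0.596
```

>>> servo_tool(steps=[[0, 0, 0, 0], [0, 0, 0, 0], [0, 0, 0, 0], [0, 0, 0, 0]], fingers=1)

```text
time_s: 35.25
ee_pos: [444.5, -411.9, 11.3]
tcp_rot: [0.509, -0.491, 0.509, 0.49]
contact_force: [-1.3, -0.6, 6.0]
width: 0.31
```

>>> servo_tool(steps=[[-20, 0, 0, 0], [-60, 0, 0, 0], [-110, 0, 0, 5], [-130, 0, 0, 15], [-130, 0, 0, 25]])

```text
time_s: 35.88
ee_pos: [444.9, -412.1, 142.5]
tcp_rot: [0.605, -0.368, 0.604, 0.366]
contact_force: [0.6, 0.2, -2.4]
width: 0.31
```

```bash
python3 -c "
from h import *
go([552,-62,135],0.8)
shot('wrist','w23.png')"
```

```text
t 35.88 pos [ 444.9 -412.1  142.5] jaw 62.5 j [-0.8  0.3 -0.   1.2  0.  -0.3] w 0.31 F [ 0.6  0.2 -2.4] MOVE [6.9, 66.5, 360.0, 61.7]
```

View pics/w23.png

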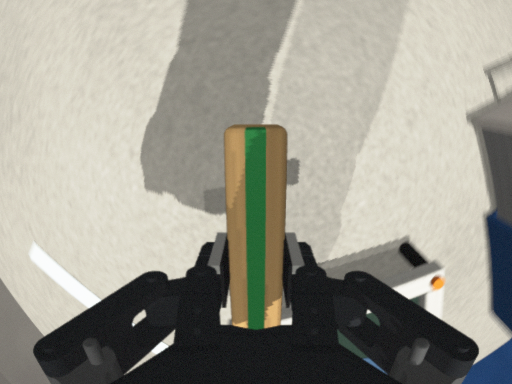

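>>> servo_tool(steps=[[0, 6, 35, 10], [0, 16, 85, 20], [0, 26, 135, 30], [0, 34, 185, 40], [0, 43, 235, 50]])

```text
time_s: 36.55
ee_pos: [513.0, -180.9, 139.6]
tcp_rot: [0.703, -0.078, 0.703, 0.078]
contact_force: [0.3, -0.3, -1.5]
width: 0.315
```

```bash
python3 -c "
from h import *
go([552,-62,140],0.8)"
```

```text
t 36.55 pos [ 513.  -180.9  139.6] jaw 12.7 j [-0.3  0.2 -0.2  1.2  0.   1. ] w 0.315 F [ 0.3 -0.3 -1.5] MOVE [-0.4, 107.4, 64.1, 11.9]
```

>>> servo_tool(steps=[[0, 40, 25, 6], [0, 80, 48, 12], [0, 107, 64, 12], [0, 107, 64, 12], [0, 107, 64, 12]])

```text
time_s: 37.17
ee_pos: [551.2, -64.2, 139.6]
tcp_rot: [0.707, -0.006, 0.707, 0.006]
contact_force: [-0.0, -0.5, -1.3]
width: 0.309
```

```bash
python3 -c "
from h import *
go([552,-62,140],0.8)
shot('wrist','w24.png')
p,d=shot('top','t24.png',(160,150,330,250),4)"
```

```text
t 37.17 pos [551.2 -64.2 139.6] jaw 0.9 j [-0.1  0.2 -0.2  1.2 -0.   1.4] w 0.309 F [-0.  -0.5 -1.3] MOVE [-0.4, 2.2, 0.8, 0.1]
```

View pics/w24.png

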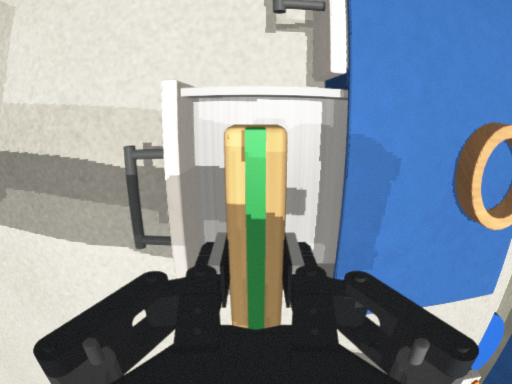

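View pics/t24.png

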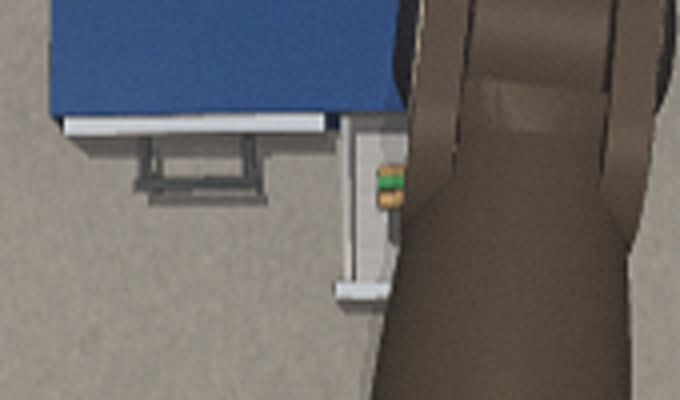

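>>> servo_tool(steps=[[30, 1.5, 1, 0], [60, 1.5, 1, 0], [90, 1.5, 1, 0], [105, 1.5, 1, 0], [105, 1.5, 1, 0]])

```text
time_s: 37.9
ee_pos: [551.7, -63.1, 34.3]
tcp_rot: [0.706, -0.005, 0.708, 0.005]
contact_force: [0.7, -0.6, -0.6]
width: 0.308
```

>>> servo_tool(steps=[[3, 0, 0, 0], [6, 0, 0, 0], [8, 0, 0, 0], [8, 0, 0, 0]])

```text
time_s: 38.4
ee_pos: [552.6, -62.4, 27.2]
tcp_rot: [0.707, -0.005, 0.707, 0.005]
contact_force: [-0.4, -0.5, 0.1]
width: 0.311
```

>>> servo_tool(steps=[[1.5, 0, 0, 0], [1.5, 0, 0, 0]])

```text
time_s: 38.65
ee_pos: [553.0, -62.5, 26.2]
tcp_rot: [0.708, -0.005, 0.707, 0.005]
contact_force: [0.4, -0.4, 4.1]
width: 0.314
```

>>> servo_tool(steps=[[0, 0, 0, 0], [0, 0, 0, 0], [-20, 0, 0, 0], [-60, 0, 0, 0], [-120, 0, 0, 0]], fingers=0.1)

```text
time_s: 39.28
ee_pos: [551.2, -62.4, 145.0]
tcp_rot: [0.706, -0.005, 0.709, 0.005]
contact_force: [0.3, -0.4, 0.1]
width: 0.445
```

```bash
python3 -c "
from h import *
go([395,-64,140],90.8)
shot('wrist','w25.png')"
```

```text
t 39.27 pos [551.2 -62.4 145. ] jaw 0.9 j [-0.1  0.2 -0.1  1.2 -0.   1.4] w 0.445 F [ 0.3 -0.4  0.1] MOVE [5.6, 0.7, -156.2, -89.9]
```

View pics/w25.png

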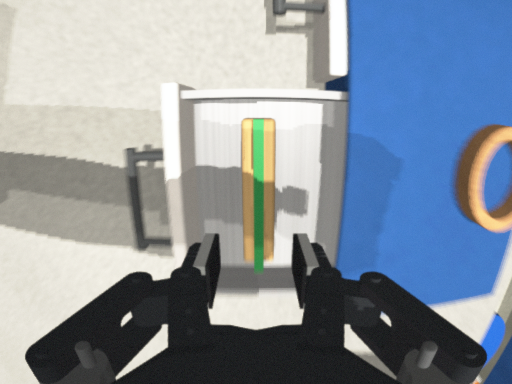

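>>> servo_tool(steps=[[0, 0, -50, -10], [0, 0, -110, -20], [0, 0, -155, -30], [0, 0, -155, -40], [0, 0, -155, -50]], fingers=1)

```text
time_s: 39.95
ee_pos: [397.0, -64.9, 145.7]
tcp_rot: [0.638, -0.306, 0.637, 0.305]
contact_force: [0.7, 0.1, -0.6]
width: -0.002
```

>>> servo_tool(steps=[[25, 0, 0, -10], [60, 0, 0, -20], [95, 0, 0, -30], [108, 0, 0, -40], [108, 0, 0, -40]])

```text
time_s: 40.58
ee_pos: [396.5, -64.7, 36.5]
tcp_rot: [0.496, -0.503, 0.497, 0.504]
contact_force: [0.7, -0.6, -0.4]
width: 0.003
```

```bash
python3 -c "
from h import *
go([554,-63,36],90.8)"
```

```text
t 40.58 pos [396.5 -64.7  36.5] jaw 90.7 j [-0.2 -0.  -0.6  1.   0.  -0.2] w 0.003 F [ 0.7 -0.6 -0.4] MOVE [0.1, -157.5, -0.4, -0.1]
```

>>> servo_tool(steps=[[0, -10, 0, 0], [0, -24, 0, 0], [0, -38, 0, 0], [0, -52, 0, 0], [0, -66, 0, 0]])

```text
time_s: 41.2
ee_pos: [464.5, -63.9, 37.5]
tcp_rot: [0.496, -0.504, 0.496, 0.504]
contact_force: [-2.5, -0.4, 1.6]
width: 0.001
```

>>> servo_tool(steps=[[0, -14, 0, 0], [0, -28, 0, 0], [0, -42, 0, 0], [0, -56, 0, 0], [0, -70, 0, 0]])

```text
time_s: 41.82
ee_pos: [534.4, -62.9, 37.5]
tcp_rot: [0.496, -0.504, 0.496, 0.504]
contact_force: [-1.3, -1.2, 1.7]
width: -0.002
```

>>> servo_tool(steps=[[0, -8, 0, 0], [0, -14, 0, 0], [0, -19, 0, 0], [0, -23, 0, 0], [0, -23, 0, 0]])

```text
time_s: 42.45
ee_pos: [552.7, -62.5, 37.1]
tcp_rot: [0.495, -0.502, 0.498, 0.505]
contact_force: [-14.1, -1.5, 8.1]
width: 0.003
```

```bash
python3 -c "
from h import *
go([554,-63,36],90.8)"
```

```text
t 42.45 pos [552.7 -62.5  37.1] jaw 90.8 j [-0.1  0.3 -0.3  1.  -0.  -0.1] w 0.003 F [-14.1  -1.5   8.1] MOVE [1.1, -1.3, -0.5, 0.0]
```

>>> servo_tool(steps=[[0, -3, 0, 0], [0, -3, 0, 0], [0, 40, 0, 0], [0, 90, 0, 0], [0, 100, 0, 0]])

```text
time_s: 43.08
ee_pos: [453.9, -63.7, 37.5]
tcp_rot: [0.496, -0.503, 0.496, 0.504]
contact_force: [0.0, 0.3, -0.4]
width: 0.001
```

>>> servo_tool(steps=[[-60, 40, 0, 0], [-100, 90, 0, 0], [-100, 120, 0, 0]])

```text
time_s: 43.45
ee_pos: [337.9, -66.0, 140.9]
tcp_rot: [-0.498, 0.506, -0.495, -0.502]
contact_force: [-0.4, 0.6, 0.8]
width: 0.002
```

```bash
python3 -c "
from h import *
go([554,-63,36],90.8)
p,d=shot('top','t26.png',(80,70,330,250),3)
shot('side','s26.png')
q=np.load('P.npy')
C=cloud('top',d)
for n,u in (('L',(180,190,230,236)),('R',(248,255,290,298))):
  for c in u:
    col=p[:,c].astype(int); r=[v for v in range(165,200) if col[v].min()>150]; 
    if r: print(n,c,r[0],r[-1],plane('top',(c,r[-1]),73))
"
```

```text
t 43.45 pos [337.9 -66.  140.9] jaw 90.9 j [-0.2 -0.2 -0.6  1.2  0.  -0.2] w 0.002 F [-0.4  0.6  0.8] MOVE [106.3, -215.4, -0.1, 0.1]
L 180 180 183 [602.7 211.8  73. ]
L 190 180 182 [605.5 183.1  73. ]
L 230 179 182 [604.9  68.2  73. ]
L 236 179 182 [604.9  51.   73. ]
R 248 179 181 [607.6  16.6  73. ]
R 255 179 181 [607.5  -3.4  73. ]
R 290 178 180 [ 610.  -103.5   73. ]
R 298 178 180 [ 609.8 -126.3   73. ]
```

View pics/t26.png

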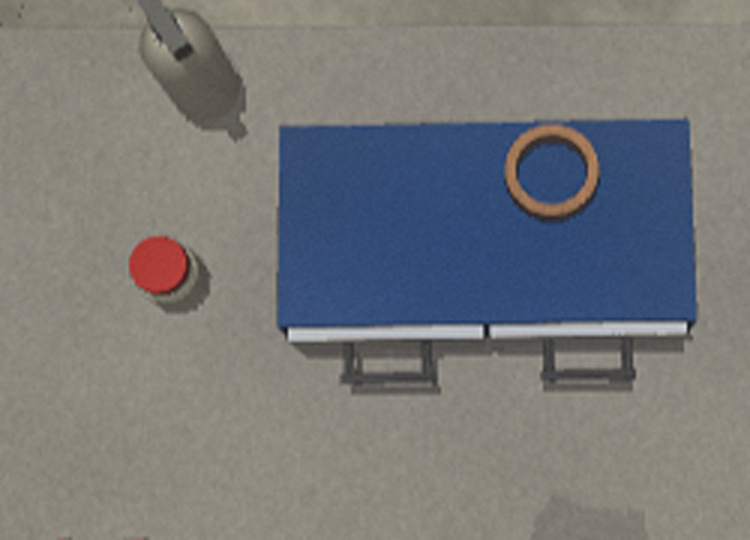

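View pics/s26.png

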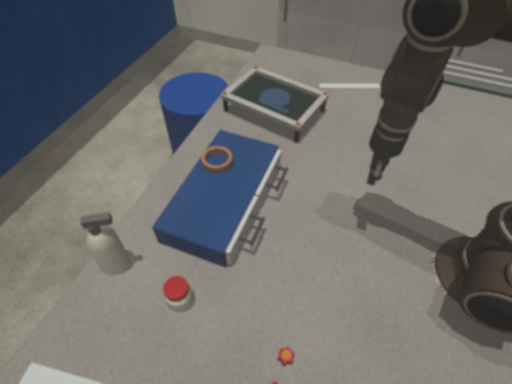

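```bash
python3 -c "
from h import *
print(manip.hand_in())"
```

```text
the job is handed in; nothing more can be done
None
```

The job is done and handed in, at about 43 s of the 208 s allowed; no verdict came back.

**What I did, in order**
1. I put all four black knobs flat in a row in the left drawer and pushed it against its stop. The red look-alikes stayed where they were.
2. I opened the right drawer about 122 mm.
3. I drew the squeegee out along the bench until it was clear of the screen. I gripped it again at its middle, laid it flat across the right drawer and pushed that drawer against its stop too.

**What the last checks showed**
- **Drawers:** both fronts line up along the chest face in the top picture. The two end positions of the push differ by 2.4 mm, which fits the chest's slight turn of about 0.8°. I could not read the drawer joints directly.
- **Bystanders:** the ink jar, tape roll and screen show no visible change from the first pictures.
- **Screen:** the measured force along the pull was at most about 4 N, with 6 to 8 N upward on the fingers at the bench.

**What did not go cleanly**
- **Contact while placing:** setting down the second knob, a finger linkage most likely touched the chest edge. The reading was about 28 N up and 16 N sideways, below the 40 N limit. I backed off and set the knob nearer the front.
- **First knob:** it met the drawer floor with about 16 N.

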